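Rinse tumbler caps in a hand-cranked rinser

TASK

Rinse the tumbler caps: lift every loose cap off its tumbler and set each one fully down, upright, in a seat of the hand-cranked rinser, and push the wooden crank handle all the way down onto the spigot of the rinser's wheel. With the caps and handle in place, turn the wheel clockwise (seen from above) through its full turn until it comes up against its stop. Then pull the handle off and stand it upright on its cork mat, and put every cap back squarely on a tumbler, keeping the tumblers upright and leaving the lunchbox, ice pack, bowl and spoon alone.

Things in the scene. Friction and masses are not known exactly. Their poses are not given: they have to be found in the camera images.
- cap0: Loose twist cap, white plastic, not screwed down: a round flange 72 mm across and 8 mm thick, on it a round grip knob 34 mm across and 34 mm tall, below it a tapered plug 14 mm deep, 52 mm across at the flange and 40 mm at its foot. Origin on the axis at the underside of the flange, z up along the knob (knob from 8 to 42 mm above the origin). About 80 g. All caps are alike; two or three are present, each starting on a tumbler.
- cap1: Loose twist cap, white plastic, not screwed down: a round flange 72 mm across and 8 mm thick, on it a round grip knob 34 mm across and 34 mm tall, below it a tapered plug 14 mm deep, 52 mm across at the flange and 40 mm at its foot. Origin on the axis at the underside of the flange, z up along the knob (knob from 8 to 42 mm above the origin). About 80 g. All caps are alike; two or three are present, each starting on a tumbler.
- cap2: Loose twist cap, white plastic, not screwed down: a round flange 72 mm across and 8 mm thick, on it a round grip knob 34 mm across and 34 mm tall, below it a tapered plug 14 mm deep, 52 mm across at the flange and 40 mm at its foot. Origin on the axis at the underside of the flange, z up along the knob (knob from 8 to 42 mm above the origin). About 80 g. All caps are alike; two or three are present, each starting on a tumbler.
- tumbler0: Stainless steel tumbler, a straight round cup 68 mm in outer diameter, 120 mm tall, wall 4 mm (mouth 60 mm inside), standing loose on the bench, about 350 g. Origin at the centre of its underside, z up; the flange of a cap that is on rests on the rim, 120 mm above this origin. All tumblers are alike; one may start without a cap.
- tumbler1: Stainless steel tumbler, a straight round cup 68 mm in outer diameter, 120 mm tall, wall 4 mm (mouth 60 mm inside), standing loose on the bench, about 350 g. Origin at the centre of its underside, z up; the flange of a cap that is on rests on the rim, 120 mm above this origin. All tumblers are alike; one may start without a cap.
- tumbler2: Stainless steel tumbler, a straight round cup 68 mm in outer diameter, 120 mm tall, wall 4 mm (mouth 60 mm inside), standing loose on the bench, about 350 g. Origin at the centre of its underside, z up; the flange of a cap that is on rests on the rim, 120 mm above this origin. All tumblers are alike; one may start without a cap.
- rinser: Fixed hand-cranked cap rinser, a white box 150 mm (x) by 430 mm (y) and 50 mm tall. Origin on the bench under the middle; along its own y axis stand three round seats (at -165, -80 and +5 mm) and the wheel (axis at +140 mm). It is turned a little about z from start to start.
- seat0 (a point): Centre of the rim of a seat on the rinser: an upright grey collar 72 mm outside, 62 mm inside, 20 mm tall, rim 70 mm above the bench. The plug of a cap goes in and its flange rests on the rim, so the cap's origin comes to this point.
- seat1 (a point): Centre of the rim of a seat on the rinser: an upright grey collar 72 mm outside, 62 mm inside, 20 mm tall, rim 70 mm above the bench. The plug of a cap goes in and its flange rests on the rim, so the cap's origin comes to this point.
- seat2 (a point): Centre of the rim of a seat on the rinser: an upright grey collar 72 mm outside, 62 mm inside, 20 mm tall, rim 70 mm above the bench. The plug of a cap goes in and its flange rests on the rim, so the cap's origin comes to this point.
- wheel_centre (a point): Point on the vertical axis of the rinser's wheel, 80 mm above the bench at the wheel's top face. The wheel is an aluminium disc 150 mm across.
- spigot (a point): Foot of the spigot: an upright steel pin 16 mm in diameter on the wheel, 52 mm from the wheel's axis, standing 54 mm up from the wheel's top face. This point is on the pin's axis at the wheel's top face and goes round with the wheel.
- wheel (a joint): Angle of the wheel in rad, growing as it turns clockwise seen from above. It starts between 0 and 0.3; stops are at 0 and at 6.9, so it can go a little over one full turn. It stays where left; friction about 0.15 N m (3 N at the spigot).
- handle: Crank handle, a turned pale wood tube open at both ends, standing upright on the mat: foot flange 58 mm across and 10 mm tall, tapering up to 22 mm height, then a straight round grip 34 mm across up to the top at 95 mm. Bore 22 mm, widening at the foot to 46 mm. Origin at the centre of its underside, z up. It slides over the spigot with 3 mm clearance all round until its foot meets the wheel (its origin then at the spigot point), and turns freely on it. About 120 g.
- mat: Fixed square cork mat, 130 by 130 mm, 3 mm thick. Origin at the centre of its underside on the bench.
- lunchbox: Bystander: olive plastic lunchbox 134 by 194 by 65 mm, origin at the centre of its underside.
- ice_pack: Bystander: yellow ice pack 100 by 140 by 22 mm, origin at the centre of its underside.
- bowl: Bystander: wooden bowl 110 mm across, 45 mm tall, origin at the centre of its underside.
- spoon: Bystander: grey plastic spoon 170 mm long, lying beyond the rinser.
Not all that is in view belongs to the job. What is shaped like the cap0 but red or turquoise is not meant.

How it is judged:
On the way, in this order (a step that is already met when the one before it is completed fails the run):
1. every cap sits in a seat of the rinser, let go, and the handle is fully down on the spigot, before the wheel has been turned by more than a little (angle between each of cap0, cap1, cap2's own z axis and vertical below 0.12 rad and ((horizontal distance between cap0 and seat0 below 0.012 m and z of cap0 in the frame of seat0 between -0.006 and 0.005 m) or (horizontal distance between cap0 and seat1 below 0.012 m and z of cap0 in the frame of seat1 between -0.006 and 0.005 m) or (horizontal distance between cap0 and seat2 below 0.012 m and z of cap0 in the frame of seat2 between -0.006 and 0.005 m)) and contact force between each of cap0, cap1, cap2 and the fingers below 0.2 N and ((horizontal distance between cap1 and seat0 below 0.012 m and z of cap1 in the frame of seat0 between -0.006 and 0.005 m) or (horizontal distance between cap1 and seat1 below 0.012 m and z of cap1 in the frame of seat1 between -0.006 and 0.005 m) or (horizontal distance between cap1 and seat2 below 0.012 m and z of cap1 in the frame of seat2 between -0.006 and 0.005 m)) and ((horizontal distance between cap2 and seat0 below 0.012 m and z of cap2 in the frame of seat0 between -0.006 and 0.005 m) or (horizontal distance between cap2 and seat1 below 0.012 m and z of cap2 in the frame of seat1 between -0.006 and 0.005 m) or (horizontal distance between cap2 and seat2 below 0.012 m and z of cap2 in the frame of seat2 between -0.006 and 0.005 m)) and horizontal distance between handle and spigot below 0.01 m and z of handle in the frame of spigot below 0.006 m and angle between handle's own z axis and vertical below 0.15 rad and value of joint wheel below 1 rad), for 0.2 s.
2. the wheel has been turned a full turn clockwise, up to its stop, with the handle on and the caps in their seats (value of joint wheel above 6.65 rad and horizontal distance between handle and spigot below 0.01 m and z of handle in the frame of spigot below 0.006 m and angle between handle's own z axis and vertical below 0.15 rad and angle between each of cap0, cap1, cap2's own z axis and vertical below 0.12 rad and ((horizontal distance between cap0 and seat0 below 0.012 m and z of cap0 in the frame of seat0 between -0.006 and 0.005 m) or (horizontal distance between cap0 and seat1 below 0.012 m and z of cap0 in the frame of seat1 between -0.006 and 0.005 m) or (horizontal distance between cap0 and seat2 below 0.012 m and z of cap0 in the frame of seat2 between -0.006 and 0.005 m)) and contact force between each of cap0, cap1, cap2 and the fingers below 0.2 N and ((horizontal distance between cap1 and seat0 below 0.012 m and z of cap1 in the frame of seat0 between -0.006 and 0.005 m) or (horizontal distance between cap1 and seat1 below 0.012 m and z of cap1 in the frame of seat1 between -0.006 and 0.005 m) or (horizontal distance between cap1 and seat2 below 0.012 m and z of cap1 in the frame of seat2 between -0.006 and 0.005 m)) and ((horizontal distance between cap2 and seat0 below 0.012 m and z of cap2 in the frame of seat0 between -0.006 and 0.005 m) or (horizontal distance between cap2 and seat1 below 0.012 m and z of cap2 in the frame of seat1 between -0.006 and 0.005 m) or (horizontal distance between cap2 and seat2 below 0.012 m and z of cap2 in the frame of seat2 between -0.006 and 0.005 m))), for 0.1 s.
At the end, for the whole second after the job is handed in: Every cap sits flat on a tumbler (within 12 mm of its axis, tilt under 0.12 rad); tumblers upright; the handle stands upright on the cork mat (within 60 mm of its centre); all at rest; the wheel still at the end of its turn (above 6.4 rad) (angle between each of cap0, cap1, cap2's own z axis and vertical below 0.12 rad and ((horizontal distance between cap0 and tumbler0 below 0.012 m and z of cap0 in the frame of tumbler0 between 0.113 and 0.125 m) or (horizontal distance between cap0 and tumbler1 below 0.012 m and z of cap0 in the frame of tumbler1 between 0.113 and 0.125 m) or (horizontal distance between cap0 and tumbler2 below 0.012 m and z of cap0 in the frame of tumbler2 between 0.113 and 0.125 m)) and linear speed of each of cap0, cap1, cap2, handle below 0.03 m/s and ((horizontal distance between cap1 and tumbler0 below 0.012 m and z of cap1 in the frame of tumbler0 between 0.113 and 0.125 m) or (horizontal distance between cap1 and tumbler1 below 0.012 m and z of cap1 in the frame of tumbler1 between 0.113 and 0.125 m) or (horizontal distance between cap1 and tumbler2 below 0.012 m and z of cap1 in the frame of tumbler2 between 0.113 and 0.125 m)) and ((horizontal distance between cap2 and tumbler0 below 0.012 m and z of cap2 in the frame of tumbler0 between 0.113 and 0.125 m) or (horizontal distance between cap2 and tumbler1 below 0.012 m and z of cap2 in the frame of tumbler1 between 0.113 and 0.125 m) or (horizontal distance between cap2 and tumbler2 below 0.012 m and z of cap2 in the frame of tumbler2 between 0.113 and 0.125 m)) and angle between each of tumbler0, tumbler1, tumbler2, handle's own z axis and vertical below 0.1 rad and horizontal distance between handle and mat below 0.06 m and height (world z) of handle below 0.012 m and value of joint wheel above 6.4 rad); the robot touches nothing.
It fails at once if a tumbler is tipped over (angle between any of tumbler0, tumbler1, tumbler2's own z axis and vertical above 0.6 rad).
It fails at once if the lunchbox is disturbed (moved more than 30 mm) (distance of lunchbox from where it was at the start of the episode above 0.03 m).
It fails at once if the ice pack is disturbed (moved more than 30 mm) (distance of ice_pack from where it was at the start of the episode above 0.03 m).
It fails at once if the wooden bowl is disturbed (moved more than 30 mm) (distance of bowl from where it was at the start of the episode above 0.03 m).
It fails at once if the spoon is disturbed (moved more than 30 mm) (distance of spoon from where it was at the start of the episode above 0.03 m).
Of cap0, cap1, cap2 only 2 to 3 are there at a start; the rules pass over those that are not, and their reading is None.
At some moment in a run one of handle may be knocked a few centimetres aside while the robot is not near it.
It also fails if it takes over 210 s, if anything falls off the work surface, if the arm or the gripper's body presses on something with over 40 N, if the wrist force passes 120 N, or if a joint passes its speed limit or range.

ROBOT

A 6-joint arm with a two-finger parallel gripper is mounted at the origin on the work surface. World frame = base frame: x ahead of the robot, y to its left, z up, the work surface at z = 0. Lengths are in m, angles in rad, forces in N, time in s.
With the tool pointing down it reaches from about 0.15 to 0.775 m from the base axis. Payload 6.1 kg.
Tool frame: the origin (TCP) lies at the very end of the fingers, on their centre line; the grasp point (between the pads) lies behind it (arm.grip_depth is the x of the grasp point in the tool frame, in m); x points along the fingers, y is the direction in which the jaws open and shut, and the axes are right-handed (so a half turn about x gives the same grasp; the last joint's range is limited). The gripper opens to 85 mm and grips with 20 to 120 N. Pads are 22 mm wide; open, the fingers measure 114 mm over their backs; the gripper's body (76 mm by 85 mm) begins 54 mm behind the grasp point. The pads swing forward as they close: fully open they stand 13 mm farther back than shut.
Start: joints at [-1.336, 0.126, -0.04, 1.405, 0, 1.571], TCP at [0.122, -0.511, 0.231] pointing down, gripper open.
Joint ranges: [-2.72, 2.72], [-0.95, 1.95], [-1.27, 1.35], [-1.78, 2.02], [-1.46, 1.47], [-3.14, 3.14]. Speed limits (rad/s): [2.39, 2.39, 3.01, 3.14, 3.14, 3.14].

INTERFACE

Orientations are given as a unit quaternion [x, y, z, w].
In Python, from plant import arm gives the robot as it stands.
- The arm moves only by the shell command python3 -m jog 'ROWS'. ROWS is JSON, a list of rows, each a list of 7 numbers: the turn, a rotation vector about the world's x, y, z in degrees, then the shift along the world's x, y, z in m, then the finger opening in m, from 0 to 0.0854. A call has 1 to 12 rows; each row shifts and turns the commanded pose from where the row before left it; what a row does not reach is not made up. A row lasts 1/12 s, in which the tool goes at most 41.7 mm and 7.16 degrees, less where a joint would pass 70% of its speed; a pose out of reach is approached as far as the arm can. A call is refused whole if a number of a shift passes 0.0417 or a number of a turn 7.16, either way. A call with a gripper value outside its range is refused whole. The fingers move at their own pace and stop on an object; the grip force is fixed at half the most. Time passes only in rows, so rows that do not move let the fingers close. It gives the time, the measured TCP pose, the force and the opening at its end, in the units of the state.
- arm.get_state(): the state, without advancing time (a new reading comes with each control period).
- arm.read_camera(name): name is "scene" or "top"; returns (picture, depth): 420x560x3 uint8, blue, green, red; 420x560 float32, m along the optical axis (not along the pixel's ray), 0 where there is no reading.
- arm.calibration(name): a dict with "fov_y" (degrees; the focal length in pixels is half the picture's height over the tangent of half this angle, whatever the lens; pixels are square), "cx", "cy" (the principal point, pixels), "camera_from_world" (4x4, takes a point from world to camera coordinates). Camera axes: x right, y up, looking along -z (the intrinsics and any distortion apply to the point x, -y, -z); pixel columns grow to the right and rows downward; lengths in m; the calibration is good to about 2 mm. A picture is of the moment at which its call begins. calibration takes no time and is no camera call.
- arm.finish_job(): hands the job in, once; it reports no verdict.
The state is a dict: "time_s": time; "joint_pos": joint angles; "qvel": joint speeds; "effort": joint torques, N m; "tool_pos": TCP position; "tcp_rot": TCP orientation; "force": force on the tool from outside, world axes, zero at the start; "ft_torque": the same for the moment, N m; "grip_width": opening from 0.0 (shut) to 1.0 (fully open).
Only numpy, scipy, OpenCV 4.12 (cv2) and the standard library are available. Lean on these libraries where they do the work, as an engineer would, in place of code of your own. Each camera call takes 0.05 s, during which the arm holds its last target.

## Working session

There is one attempt and no reset: what is moved stays moved. The work goes in short steps, Python scripts to look and compute and a shell command to move; the robot and the scene stay as the last step left them, time stands still between calls to the robot, and variables do not carry over. Pictures are saved under pics/ and viewed, and the job is handed in when it is done.

```bash
ls; mkdir -p pics
python3 - <<'E'
from plant import arm
import cv2,json
print(arm.get_state(), arm.grip_depth)
for n in("scene","top"):
    p,d=arm.read_camera(n); cv2.imwrite(f"pics/{n}0.png",p)
    c=arm.calibration(n); print(n,c)
E
```

```text
pics
{'time_s': 0.0, 'joint_pos': array([-1.33601658e+00,  1.26386823e-01, -4.06028151e-02,  1.40540075e+00,
        3.10916683e-05,  1.57082411e+00]), 'qvel': array([-1.69854259e-06,  8.40231837e-04,  2.84086897e-03, -2.43794834e-04,
        1.13323263e-03,  1.25644647e-03]), 'effort': array([-7.13787867e-04, -4.35917115e+01,  3.52922738e+01,  1.72421476e-02,
       -1.90567821e-04, -1.66051501e-05]), 'tool_pos': array([ 0.12204468, -0.51020031,  0.23052727]), 'tcp_rot': array([-0.7021861 , -0.08336787,  0.7022963 , -0.08224587]), 'force': array([0.52997233, 0.09091648, 0.13424473]), 'ft_torque': array([-0.02937204, -0.01643404, -0.044709  ]), 'grip_width': 0.997644290399938} -0.0187
scene {'fov_y': 49.6954607540977, 'cx': 273.20856042550105, 'cy': 208.22453997647148, 'camera_from_world': array([[-0.18674455,  0.98232554, -0.01276731,  0.10689239],
       [-0.82277657, -0.14928588,  0.548409  ,  0.3917581 ],
       [ 0.53681019,  0.11291703,  0.83611277, -1.67024271],
       [ 0.        ,  0.        ,  0.        ,  1.        ]])}
top {'fov_y': 54.750402015840834, 'cx': 279.43418453766685, 'cy': 204.45945358942666, 'camera_from_world': array([[-2.97959679e-02, -9.99535227e-01, -6.44441513e-03,
         4.22515489e-02],
       [ 9.74595866e-01, -3.04831244e-02,  2.21886630e-01,
        -5.67433647e-01],
       [-2.21979949e-01,  3.30626550e-04,  9.75051175e-01,
        -1.25604154e+00],
       [ 0.00000000e+00,  0.00000000e+00,  0.00000000e+00,
         1.00000000e+00]])}
```

View pics/scene0.png

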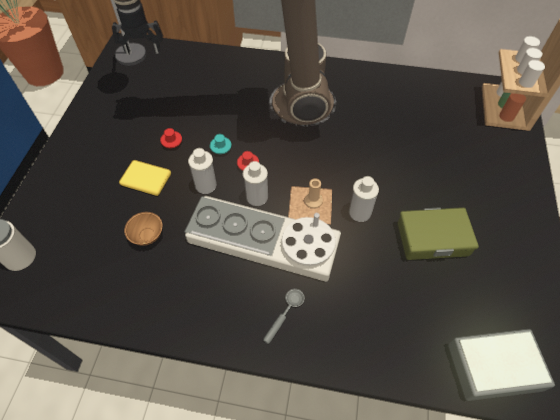

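View pics/top0.png

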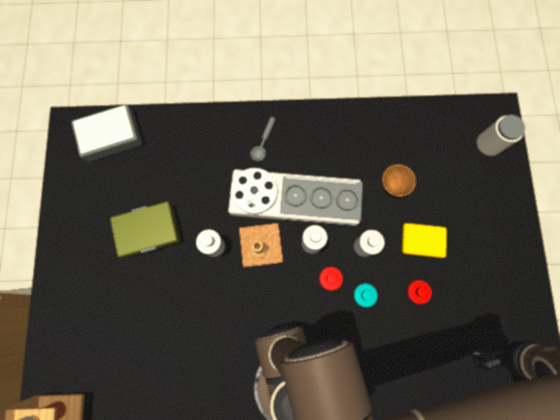

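```bash
cat > h.py <<'E'
import numpy as np,cv2
from plant import arm
class V:
    def __init__(s,n):
        s.n=n; s.c=arm.calibration(n); s.p,s.d=arm.read_camera(n)
        s.f=210/np.tan(np.radians(s.c['fov_y'])/2); s.T=np.linalg.inv(s.c['camera_from_world'])
    def ray(s,u,v):
        r=np.stack([(np.asarray(u,float)-s.c['cx'])/s.f,-(np.asarray(v,float)-s.c['cy'])/s.f,-np.ones_like(np.asarray(u,float))],-1)
        return s.T[:3,3], r@s.T[:3,:3].T
    def plane(s,u,v,z):
        o,r=s.ray(u,v); return o+r*((z-o[2])/r[...,2])[...,None]
    def cloud(s):
        v,u=np.mgrid[:420,:560]; o,r=s.ray(u,v); P=o+r*s.d[...,None]; P[s.d==0]=np.nan; return P
    def pix(s,X):
        X=np.atleast_2d(X); c=X@s.c['camera_from_world'][:3,:3].T+s.c['camera_from_world'][:3,3]
        return np.stack([s.c['cx']-s.f*c[:,0]/c[:,2]*1, s.c['cy']+s.f*c[:,1]/c[:,2]],-1)
    def blobs(s,lo,hi,box=None,mn=5):
        P=s.cloud(); m=(P[...,2]>lo)&(P[...,2]<hi)
        if box: m&=(P[...,0]>box[0])&(P[...,0]<box[1])&(P[...,1]>box[2])&(P[...,1]<box[3])
        k,l,st,c=cv2.connectedComponentsWithStats(m.astype(np.uint8))
        out=[]
        for i in range(1,k):
            if st[i,4]>=mn:
                q=P[l==i]; out.append((c[i].round(1),st[i,4],q.mean(0).round(4),(q[:,:2].max(0)-q[:,:2].min(0)).round(3)))
        return out
E
python3 - <<'E'
from h import *
for n in("top","scene"):
    s=V(n); P=s.cloud(); B=(0.3,0.75,-.45,.3)
    for name,lo,hi in(("knobtop",.155,.168),("handle/spig",.09,.14),("wheel",.075,.087),("seat",.064,.073),("box",.045,.055)):
        print(n,name)
        for b in s.blobs(lo,hi,B): print('  ',*b)
    z=s.p
    if n=="top": c=z[150:270,180:400]; cv2.imwrite("pics/topc.png",cv2.resize(c,None,fx=3.6,fy=3.6,interpolation=cv2.INTER_CUBIC))
    else: c=z[140:280,170:390]; cv2.imwrite("pics/scc.png",cv2.resize(c,None,fx=3.6,fy=3.6,interpolation=cv2.INTER_CUBIC))
E
```

```text
top knobtop
   [315.3 235.3] 102 [ 0.4494 -0.0781  0.1625] [0.033 0.033]
   [206.2 239.9] 103 [0.4457 0.2442 0.1626] [0.03  0.033]
   [374.  240.1] 105 [ 0.4299 -0.2499  0.1623] [0.031 0.032]
top handle/spig
   [249.4 202.9] 33 [0.5623 0.1179 0.125 ] [0.014 0.014]
   [314.  238.2] 351 [ 0.4457 -0.077   0.1268] [0.07 0.07]
   [209.1 242.2] 336 [0.4436 0.2417 0.1269] [0.071 0.068]
   [370.3 242.4] 346 [ 0.4279 -0.2465  0.1264] [0.07  0.071]
   [256.9 245.6] 58 [0.4322 0.0986 0.0978] [0.031 0.032]
top wheel
   [253.9 190.1] 1522 [0.6152 0.1062 0.0809] [0.148 0.147]
   [219.2 248. ] 5 [0.4305 0.218  0.0807] [0.012 0.007]
   [362.2 250.6] 9 [ 0.4088 -0.2294  0.0809] [0.02 0.02]
   [214.  252.6] 5 [0.4165 0.2342 0.0813] [0.004 0.011]
top seat
   [292.5 185.3] 15 [ 0.6305 -0.0199  0.0688] [0.015 0.027]
   [302.9 190.4] 28 [ 0.6118 -0.053   0.0698] [0.051 0.025]
   [324.1 188.4] 29 [ 0.6166 -0.1226  0.0692] [0.025 0.045]
   [285.4 191. ] 5 [0.612  0.0041 0.0682] [0.012 0.004]
   [313.  190.5] 8 [ 0.6103 -0.0859  0.0702] [0.017 0.014]
   [347.5 198.2] 96 [ 0.5812 -0.1967  0.0694] [0.071 0.069
[... 2736 characters left out ...]
82.3] 41 [ 0.4548 -0.2386  0.0501] [0.04 0.06]
   [256.5 194.7] 43 [ 0.472  -0.0702  0.0497] [0.033 0.064]
   [313.8 195.8] 20 [0.445  0.1018 0.0501] [0.015 0.031]
   [250.1 234.4] 2964 [ 0.6106 -0.0617  0.0501] [0.197 0.435]
   [359.7 211.1] 35 [0.4754 0.2435 0.0499] [0.019 0.049]
   [207.3 215.6] 224 [ 0.5726 -0.1978  0.0509] [0.054 0.056]
   [141.  213.4] 5 [ 0.5979 -0.3968  0.0464] [0.005 0.008]
   [157.  216.3] 6 [ 0.5992 -0.3462  0.0464] [0.01  0.015]
   [234.9 222.9] 237 [ 0.5827 -0.1117  0.0511] [0.052 0.059]
   [262.6 230.4] 251 [ 0.5927 -0.0266  0.0507] [0.054 0.06 ]
   [336.2 235.9] 65 [0.5715 0.1846 0.0486] [0.059 0.024]
   [126.4 234.5] 12 [ 0.6747 -0.4137  0.0463] [0.027 0.023]
```

View pics/topc.png

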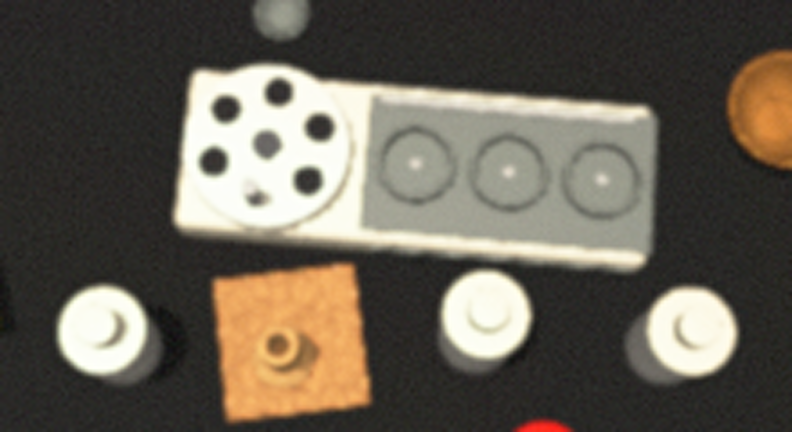

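View pics/scc.png

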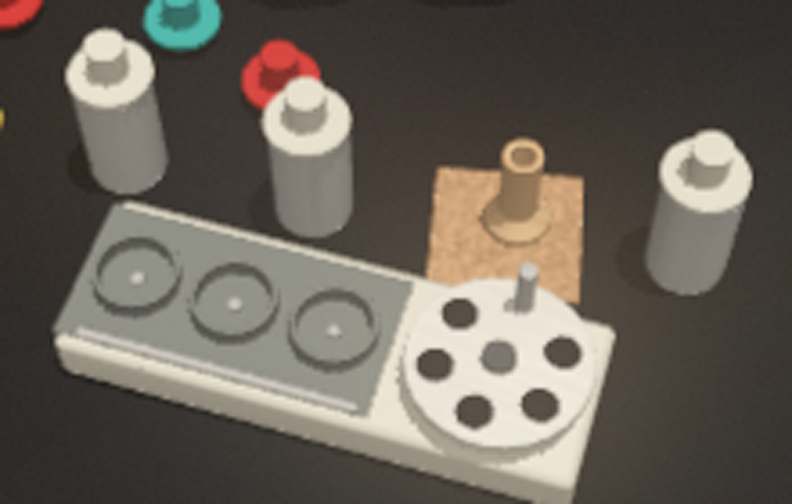

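```bash
cat >> h.py <<'E'
from scipy.spatial.transform import Rotation as R
def st():
    s=arm.get_state(); M=R.from_quat(s['tcp_rot']).as_matrix()
    print('t',round(s['time_s'],2),'tcp',s['tool_pos'].round(4),'x',M[:,0].round(3),'y',M[:,1].round(3),'F',s['force'].round(1),'g',round(s['grip_width'],3),'q',s['joint_pos'].round(2))
    return s,M
E
python3 -c "
from h import *;st()"
```

```text
t 0.2 tcp [ 0.1221 -0.5104  0.2308] x [-0.     0.001 -1.   ] y [ 0.233 -0.973 -0.001] F [ 0.8 -1.   0.2] g 0.998 q [-1.34  0.13 -0.04  1.41 -0.    1.57]
```

```bash
python3 -m jog '[[0,0,5.8,0.0257,0.0218,0,0.06],[0,0,5.8,0.0257,0.0218,0,0.06],[0,0,5.8,0.0257,0.0218,0,0.06],[0,0,5.8,0.0257,0.0218,0,0.06],[0,0,5.8,0.0257,0.0218,0,0.06],[0,0,5.8,0.0257,0.0218,0,0.06],[0,0,5.8,0.0257,0.0218,0,0.06],[0,0,5.8,0.0257,0.0218,0,0.06],[0,0,5.8,0.0257,0.0218,0,0.06],[0,0,5.8,0.0257,0.0218,0,0.06],[0,0,5.8,0.0257,0.0218,0,0.06],[0,0,5.8,0.0257,0.0218,0,0.06]]'; python3 -c "
from h import *;st()"
```

```text
time_s: 1.2
tool_pos: [0.4315, -0.2476, 0.2313]
tcp_rot: [-0.528, -0.47, 0.528, -0.47]
force: [-0.0, -1.2, -0.6]
grip_width: 0.699
t 1.2 tcp [ 0.4315 -0.2476  0.2313] x [-0. -0. -1.] y [ 0.993 -0.116 -0.   ] F [-0.  -1.2 -0.6] g 0.699 q [-0.52  0.07 -0.1   1.4  -0.    1.17]
```

```bash
python3 -m jog '[[0,0,0,0,-0.001,-0.03,0.06],[0,0,0,0,0,-0.03,0.06],[0,0,0,0,0,-0.025,0.06],[0,0,0,0,0,-0.012,0.06],[0,0,0,0,0,0,0.06],[0,0,0,0,0,0,0.0],[0,0,0,0,0,0,0.0],[0,0,0,0,0,0,0.0],[0,0,0,0,0,0,0.0],[0,0,0,0,0,0,0.0],[0,0,0,0,0,0,0.0]]'; python3 -c "
from h import *;st()"
```

```text
time_s: 2.12
tool_pos: [0.4313, -0.2505, 0.1357]
tcp_rot: [0.53, 0.468, -0.529, 0.47]
force: [-0.8, 0.1, 5.7]
grip_width: 0.38
t 2.12 tcp [ 0.4313 -0.2505  0.1357] x [ 0.002 -0.001 -1.   ] y [ 0.993 -0.121  0.003] F [-0.8  0.1  5.7] g 0.38 q [-0.53  0.09 -0.29  1.19  0.    1.17]
```

```bash
python3 -m jog '[[0,0,0,0,0,0,0.0],[0,0,0,0,0,0.01,0.0],[0,0,0,0,0,0.02,0.0],[0,0,0,0,0,0.03,0.0],[0,0,0,0,0,0.03,0.0],[0,0,0,0,0,0,0.0]]'; python3 -c "
from h import *;st()
for n in('top','scene'):
    s=V(n);cv2.imwrite(f'pics/{n}1.png',cv2.resize(s.p[110:290,150:450],None,fx=2.6,fy=2.6))
"
```

```text
time_s: 2.62
tool_pos: [0.4323, -0.251, 0.2305]
tcp_rot: [0.53, 0.466, -0.528, 0.471]
force: [1.3, 0.1, -0.0]
grip_width: 0.375
t 2.62 tcp [ 0.4323 -0.251   0.2305] x [ 0.007 -0.004 -1.   ] y [ 0.993 -0.121  0.007] F [ 1.3  0.1 -0. ] g 0.375 q [-0.53  0.07 -0.1   1.39  0.    1.17]
```

View pics/scene1.png

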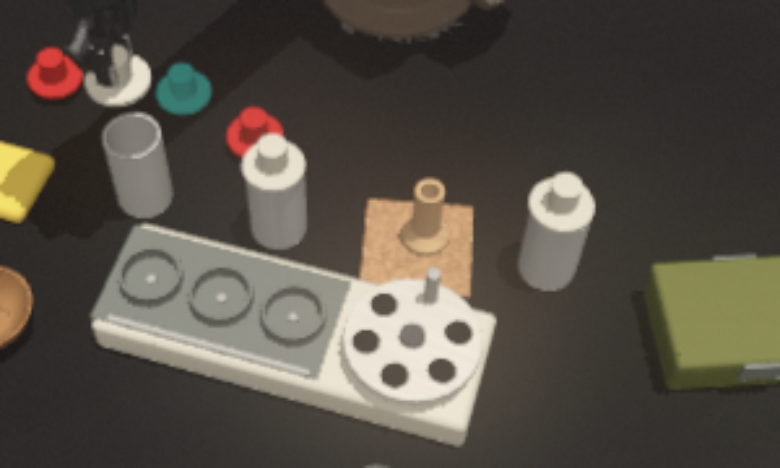

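```bash
cat >> h.py <<'E'
def flange(lo,hi,c,r=.05,col=True):
    for n in('top','scene'):
        s=V(n);P=s.cloud(); m=(P[...,2]>lo)&(P[...,2]<hi)&(np.hypot(P[...,0]-c[0],P[...,1]-c[1])<r)
        m&=(s.p.min(2)>110) if col else True
        q=P[m]
        if len(q)<5: print(n,'few',len(q)); continue
        (cc,rad)=cv2.minEnclosingCircle(q[:,:2].astype(np.float32))
        print(n,len(q),'circ',np.round(cc,4),'r',round(rad,4),'mean',q.mean(0).round(4))
E
python3 -c "
from h import *;st()
flange(.21,.235,(.432,-.25))
flange(.20,.245,(.432,-.25))"
```

```text
t 2.72 tcp [ 0.4312 -0.2504  0.2259] x [ 0.003 -0.001 -1.   ] y [ 0.993 -0.121  0.003] F [ 1.1  0.2 -1.1] g 0.376 q [-0.53  0.07 -0.11  1.38  0.    1.17]
top 202 circ [ 0.4311 -0.2443] r 0.0343 mean [ 0.4316 -0.2318  0.2191]
scene 245 circ [ 0.4321 -0.2457] r 0.0365 mean [ 0.441  -0.2397  0.2175]
top 209 circ [ 0.4321 -0.2445] r 0.0343 mean [ 0.4305 -0.2314  0.2175]
scene 264 circ [ 0.4319 -0.2461] r 0.0367 mean [ 0.4401 -0.2397  0.2173]
```

```bash
python3 -m jog '[[0,0,0,0.03,0.0104,0,0.0],[0,0,0,0.03,0.0104,0,0.0],[0,0,0,0.03,0.0104,0,0.0],[0,0,0,0.03,0.0104,-0.01,0.0],[0,0,0,0.0295,0.0104,-0.03,0.0],[0,0,0,0,0,-0.03,0.0],[0,0,0,0,0,-0.03,0.0],[0,0,0,0,0,-0.02,0],[0,0,0,0,0,-0.01,0],[0,0,0,0,0,-0.006,0],[0,0,0,0,0,0,0]]'; python3 -c "
from h import *;st()
flange(.06,.11,(.58,-.1955))"
```

```text
time_s: 3.83
tool_pos: [0.5781, -0.1982, 0.0882]
tcp_rot: [-0.529, -0.469, 0.53, -0.468]
force: [-0.4, 0.1, -0.5]
grip_width: 0.377
t 3.83 tcp [ 0.5781 -0.1982  0.0882] x [-0.002  0.001 -1.   ] y [ 0.993 -0.121 -0.002] F [-0.4  0.1 -0.5] g 0.377 q [-0.33  0.32 -0.11  1.14  0.    1.36]
top 125 circ [ 0.5825 -0.1761] r 0.0304 mean [ 0.5813 -0.1733  0.0794]
scene 275 circ [ 0.5787 -0.1951] r 0.0371 mean [ 0.5889 -0.1837  0.0816]
```

```bash
python3 -m jog '[[0,0,0,0.001,0,-0.002,0.0],[0,0,0,0,0,0,0.06],[0,0,0,0,0,0,0.06],[0,0,0,0,0,0,0.06],[0,0,0,0,0,0,0.06],[0,0,0,0,0,0.02,0.06],[0,0,0,0,0,0.04,0.06],[0,0,0,0,0,0.04,0.06],[0,0,0,0,0,0.04,0.06]]'; python3 -c "
from h import *;st()
flange(.073,.082,(.581,-.1955))
s=V('scene');cv2.imwrite(f'pics/scene2.png',cv2.resize(s.p[110:290,150:450],None,fx=2.6,fy=2.6))"
```

```text
time_s: 4.68
tool_pos: [0.5793, -0.1982, 0.229]
tcp_rot: [-0.529, -0.469, 0.53, -0.469]
force: [0.9, 0.0, 0.3]
grip_width: 0.701
t 4.68 tcp [ 0.5793 -0.1982  0.229 ] x [-0.001  0.    -1.   ] y [ 0.993 -0.121 -0.001] F [0.9 0.  0.3] g 0.701 q [-0.33  0.3   0.17  1.44  0.    1.36]
top 139 circ [ 0.5868 -0.1842] r 0.0389 mean [ 0.5858 -0.1817  0.0779]
scene 254 circ [ 0.5821 -0.1957] r 0.0369 mean [ 0.5892 -0.1935  0.0773]
```

View pics/scene2.png

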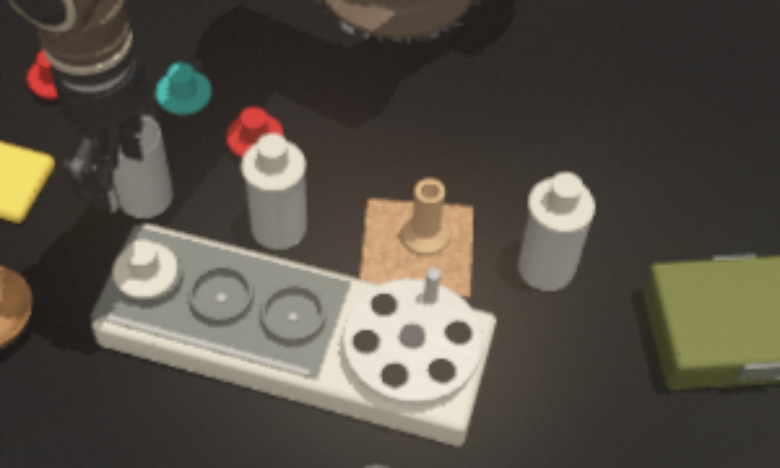

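```bash
python3 -m jog '[[0,0,0,-0.0322,0.0303,0,0.06],[0,0,0,-0.0322,0.0303,0,0.06],[0,0,0,-0.0322,0.0303,0,0.06],[0,0,0,-0.0322,0.0303,0,0.06],[0,0,0,0,0,-0.02,0.06]]'; python3 -c "
from h import *;st()"
```

```text
time_s: 5.25
tool_pos: [0.4548, -0.081, 0.2101]
tcp_rot: [0.53, 0.469, -0.528, 0.47]
force: [0.7, -0.4, 0.8]
grip_width: 0.699
t 5.25 tcp [ 0.4548 -0.081   0.2101] x [ 0.003  0.001 -1.   ] y [ 0.993 -0.118  0.002] F [ 0.7 -0.4  0.8] g 0.699 q [-0.18  0.01 -0.22  1.35  0.    1.51]
```

```bash
python3 -m jog '[[0,0,0,0,0,0,0.06],[0,0,0,0,0,0,0.06]]'; python3 -c "
from h import *;st();st()"
```

```text
time_s: 5.42
tool_pos: [0.4577, -0.0839, 0.2064]
tcp_rot: [-0.529, -0.469, 0.53, -0.468]
force: [0.1, -0.1, -0.0]
grip_width: 0.703
t 5.42 tcp [ 0.4577 -0.0839  0.2064] x [-0.002  0.    -1.   ] y [ 0.993 -0.12  -0.002] F [ 0.1 -0.1 -0. ] g 0.703 q [-0.18  0.02 -0.21  1.34 -0.    1.51]
t 5.42 tcp [ 0.4577 -0.0839  0.2064] x [-0.002  0.    -1.   ] y [ 0.993 -0.12  -0.002] F [ 0.1 -0.1 -0. ] g 0.703 q [-0.18  0.02 -0.21  1.34 -0.    1.51]
```

```bash
python3 -m jog '[[0,0,0,-0.007,0.0065,-0.01,0.06],[0,0,0,0,0,-0.03,0.06],[0,0,0,0,0,-0.02,0.06],[0,0,0,0,0,-0.012,0.06],[0,0,0,0,0,0,0.06],[0,0,0,0,0,0,0.0],[0,0,0,0,0,0,0.0],[0,0,0,0,0,0,0.0],[0,0,0,0,0,0,0.0],[0,0,0,0,0,0,0.0],[0,0,0,0,0,0,0.0]]'; python3 -c "
from h import *;st()"
```

```text
time_s: 6.33
tool_pos: [0.452, -0.0779, 0.1366]
tcp_rot: [0.53, 0.468, -0.529, 0.469]
force: [-2.4, -0.7, 5.4]
grip_width: 0.378
t 6.33 tcp [ 0.452  -0.0779  0.1366] x [ 0.002 -0.001 -1.   ] y [ 0.993 -0.121  0.002] F [-2.4 -0.7  5.4] g 0.378 q [-0.17  0.02 -0.36  1.19 -0.    1.52]
```

```bash
python3 -m jog '[[0,0,0,0,0,0.01,0.0],[0,0,0,0,0,0.02,0.0],[0,0,0,0,0,0.03,0.0],[0,0,0,0,0,0.03,0.0],[0,0,0,0.028,-0.0066,0,0],[0,0,0,0.028,-0.0066,0,0],[0,0,0,0.028,-0.0066,0,0],[0,0,0,0.028,-0.0066,0,0],[0,0,0,0.028,-0.0066,-0.02,0],[0,0,0,0,0,-0.03,0.0],[0,0,0,0,0,-0.03,0.0],[0,0,0,0,0,0,0.0]]'; python3 -c "
from h import *;st()
flange(.11,.17,(.591,-.1111))
s=V('scene');cv2.imwrite(f'pics/scene3.png',cv2.resize(s.p[110:290,150:450],None,fx=2.6,fy=2.6))"
```

```text
time_s: 7.33
tool_pos: [0.589, -0.1101, 0.1392]
tcp_rot: [-0.527, -0.472, 0.531, -0.466]
force: [-1.0, 0.9, -1.8]
grip_width: 0.379
t 7.33 tcp [ 0.589  -0.1101  0.1392] x [-0.01   0.002 -1.   ] y [ 0.993 -0.121 -0.01 ] F [-1.   0.9 -1.8] g 0.379 q [-0.18  0.29 -0.04  1.25  0.    1.51]
top 8 circ [ 0.599  -0.0793] r 0.0103 mean [ 0.5997 -0.079   0.1309]
scene 302 circ [ 0.5909 -0.1069] r 0.0371 mean [ 0.5992 -0.0983  0.139 ]
```

View pics/scene3.png

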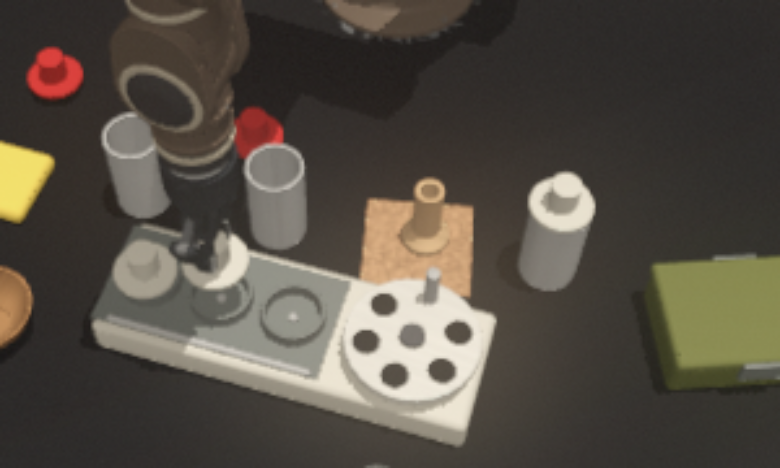

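```bash
python3 -m jog '[[0,0,0,0.001,-0.002,-0.02,0.0],[0,0,0,0,0,-0.02,0.0],[0,0,0,0,0,-0.009,0.0],[0,0,0,0,0,-0.003,0.0],[0,0,0,0,0,0,0],[0,0,0,0,0,0,0.06],[0,0,0,0,0,0,0.06],[0,0,0,0,0,0,0.06],[0,0,0,0,0,0,0.06],[0,0,0,0,0,0.03,0.06],[0,0,0,0,0,0.04,0.06],[0,0,0,0,0,0.04,0.06]]'; python3 -m jog '[[0,0,0,0,0,0.03,0.06],[0,0,0,0,0.035,0.00,0.06],[0,0,0,0,0.035,0.00,0.06],[0,0,0,0,0.035,0.00,0.06],[0,0,0,0,0.035,0.00,0.06]]'; python3 -c "
from h import *;st()
flange(.073,.082,(.591,-.1111))
s=V('scene');cv2.imwrite(f'pics/scene4.png',cv2.resize(s.p[110:290,150:450],None,fx=2.6,fy=2.6))"
```

```text
time_s: 8.48
tool_pos: [0.5916, -0.1125, 0.2041]
tcp_rot: [-0.529, -0.469, 0.53, -0.468]
force: [1.7, 0.1, 0.4]
grip_width: 0.704
time_s: 8.9
tool_pos: [0.5925, 0.0285, 0.2342]
tcp_rot: [0.53, 0.468, -0.529, 0.469]
force: [0.7, -0.1, -0.2]
grip_width: 0.701
t 8.9 tcp [0.5925 0.0285 0.2342] x [ 0.001  0.    -1.   ] y [ 0.993 -0.122  0.001] F [ 0.7 -0.1 -0.2] g 0.701 q [0.05 0.26 0.13 1.44 0.   1.74]
top 232 circ [ 0.5947 -0.1141] r 0.0367 mean [ 0.592  -0.1143  0.0782]
scene 265 circ [ 0.5944 -0.1125] r 0.0367 mean [ 0.6013 -0.1091  0.0775]
```

View pics/scene4.png

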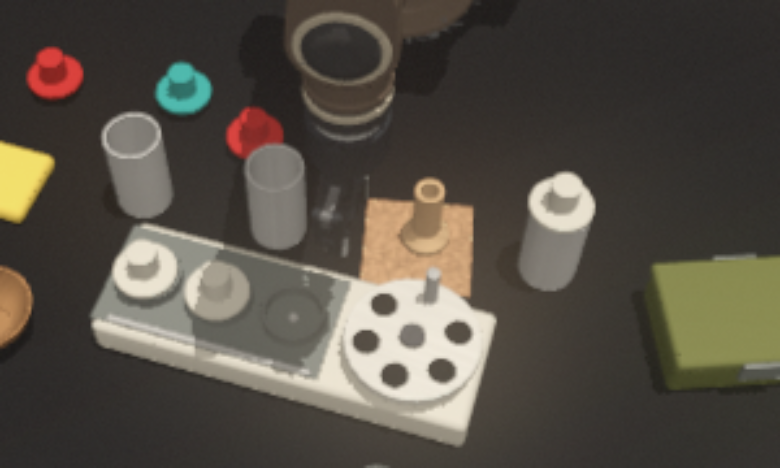

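```bash
python3 -m jog '[[0,0,0,-0.0208,0.031,0,0.06],[0,0,0,-0.0208,0.031,0,0.06],[0,0,0,-0.0208,0.031,0,0.06],[0,0,0,-0.0208,0.031,0,0.06],[0,0,0,-0.0208,0.031,0,0.06],[0,0,0,-0.0208,0.031,0,0.06],[0,0,0,-0.0208,0.031,0,0.06],[0,0,0,0,0,0,0.06],[0,0,0,0,0,0,0.06]]'; python3 -c "
from h import *;st()"
```

```text
time_s: 9.8
tool_pos: [0.4464, 0.245, 0.2339]
tcp_rot: [0.529, 0.469, -0.529, 0.47]
force: [1.1, 0.1, -0.0]
grip_width: 0.702
t 9.8 tcp [0.4464 0.245  0.2339] x [ 0.001 -0.    -1.   ] y [ 0.993 -0.118  0.001] F [ 1.1  0.1 -0. ] g 0.702 q [ 0.5   0.1  -0.07  1.41 -0.    2.19]
```

```bash
python3 -m jog '[[0,0,0,0,0,-0.035,0.06],[0,0,0,0,0,-0.03,0.06],[0,0,0,0,0,-0.022,0.06],[0,0,0,0,0,-0.012,0.06],[0,0,0,0,0,0,0.06],[0,0,0,0,0,0,0.0],[0,0,0,0,0,0,0.0],[0,0,0,0,0,0,0.0],[0,0,0,0,0,0,0.0],[0,0,0,0,0,0,0.0],[0,0,0,0,0,0,0.0]]'; python3 -c "
from h import *;st()"
```

```text
time_s: 10.72
tool_pos: [0.448, 0.2444, 0.1359]
tcp_rot: [0.53, 0.468, -0.529, 0.469]
force: [0.9, -1.9, 5.4]
grip_width: 0.379
t 10.72 tcp [0.448  0.2444 0.1359] x [ 0.003  0.001 -1.   ] y [ 0.993 -0.121  0.003] F [ 0.9 -1.9  5.4] g 0.379 q [ 0.5   0.11 -0.26  1.19 -0.    2.19]
```

```bash
python3 -m jog '[[0,0,0,0,0,0.01,0.0],[0,0,0,0,0,0.02,0.0],[0,0,0,0,0,0.03,0.0],[0,0,0,0,0,0.03,0.0],[0,0,0,0.0192,-0.0339,0,0],[0,0,0,0.0192,-0.0339,0,0],[0,0,0,0.0192,-0.0339,0,0],[0,0,0,0.0192,-0.0339,0,0],[0,0,0,0.0192,-0.0339,0,0],[0,0,0,0.0192,-0.0339,0,0],[0,0,0,0.0192,-0.0339,0,0],[0,0,0,0.0192,-0.0339,0,0]]'; python3 -m jog '[[0,0,0,0,0,-0.03,0],[0,0,0,0,0,-0.03,0],[0,0,0,0,0,-0.02,0],[0,0,0,0,0,0,0]]'; python3 -c "
from h import *;st()
flange(.11,.17,(.601,-.0267))
s=V('scene');cv2.imwrite(f'pics/scene5.png',cv2.resize(s.p[110:290,150:450],None,fx=2.6,fy=2.6))"
```

```text
time_s: 11.72
tool_pos: [0.6011, -0.0285, 0.225]
tcp_rot: [0.529, 0.469, -0.529, 0.469]
force: [1.1, 1.3, -1.3]
grip_width: 0.38
time_s: 12.05
tool_pos: [0.598, -0.027, 0.1398]
tcp_rot: [-0.528, -0.471, 0.531, -0.467]
force: [-0.7, 0.5, -1.3]
grip_width: 0.376
t 12.05 tcp [ 0.598  -0.027   0.1398] x [-0.008  0.001 -1.   ] y [ 0.993 -0.121 -0.008] F [-0.7  0.5 -1.3] g 0.376 q [-0.05  0.28 -0.04  1.25  0.    1.65]
top few 0
scene 309 circ [ 0.6006 -0.0212] r 0.0367 mean [ 0.6097 -0.0132  0.1391]
```

View pics/scene5.png

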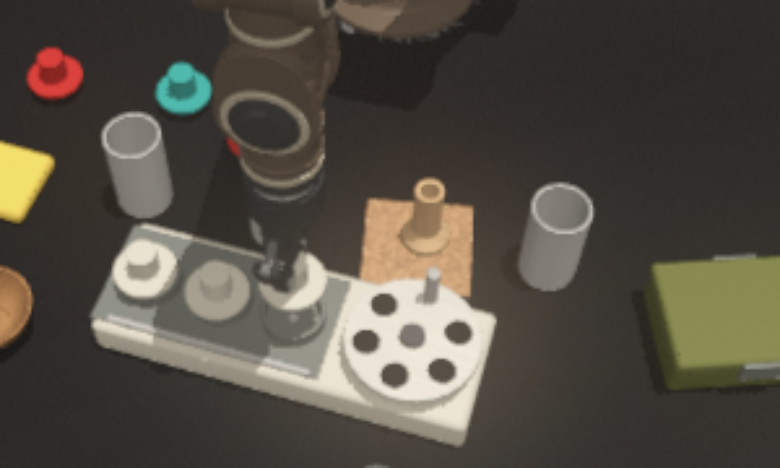

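```bash
python3 -m jog '[[0,0,0,0.001,-0.003,-0.02,0.0],[0,0,0,0,0,-0.02,0.0],[0,0,0,0,0,-0.009,0.0],[0,0,0,0,0,-0.003,0.0],[0,0,0,0,0,0,0],[0,0,0,0,0,0,0.06],[0,0,0,0,0,0,0.06],[0,0,0,0,0,0,0.06],[0,0,0,0,0,0,0.06],[0,0,0,0,0,0.03,0.06],[0,0,0,0,0,0.04,0.06],[0,0,0,0,0,0.04,0.06]]'; python3 -m jog '[[0,0,0,0,0,0.03,0.06],[0,0,0,-0.034,0.018,0.00,0.06],[0,0,0,-0.034,0.018,0.00,0.06],[0,0,0,-0.034,0.018,0,0.06],[0,0,0,-0.034,0.018,0,0.06],[0,0,0,-0.034,0.018,0,0.06],[0,0,0,0,0,0,0.06]]'; python3 -c "
from h import *;st()
flange(.073,.082,(.601,-.0267))
flange(.090,.105,(.433,.1),.05,False)
flange(.09,.14,(.566,.12),.03,False)
for n in('top','scene'):
    s=V(n);cv2.imwrite(f'pics/{n}6.png',cv2.resize(s.p[110:290,150:450],None,fx=2.6,fy=2.6))"
```

```text
time_s: 13.2
tool_pos: [0.6006, -0.0298, 0.2031]
tcp_rot: [-0.529, -0.469, 0.53, -0.468]
force: [1.4, -0.7, 0.9]
grip_width: 0.701
time_s: 13.78
tool_pos: [0.4264, 0.0618, 0.2336]
tcp_rot: [0.529, 0.47, -0.529, 0.469]
force: [0.0, -0.4, 0.2]
grip_width: 0.701
t 13.78 tcp [0.4264 0.0618 0.2336] x [-0.001  0.001 -1.   ] y [ 0.993 -0.118 -0.001] F [ 0.  -0.4  0.2] g 0.701 q [ 0.14 -0.05 -0.22  1.4   0.    1.83]
top 151 circ [ 0.6019 -0.0286] r 0.0374 mean [ 0.6027 -0.0405  0.0782]
scene 279 circ [ 0.6022 -0.0333] r 0.0434 mean [ 0.6108 -0.0237  0.0774]
top few 0
scene 63 circ [0.4347 0.1011] r 0.0178 mean [0.4334 0.1012 0.096 ]
top few 0
scene 66 circ [0.5668 0.1208] r 0.0084 mean [0.569  0.1212 0.1184]
```

View pics/scene6.png

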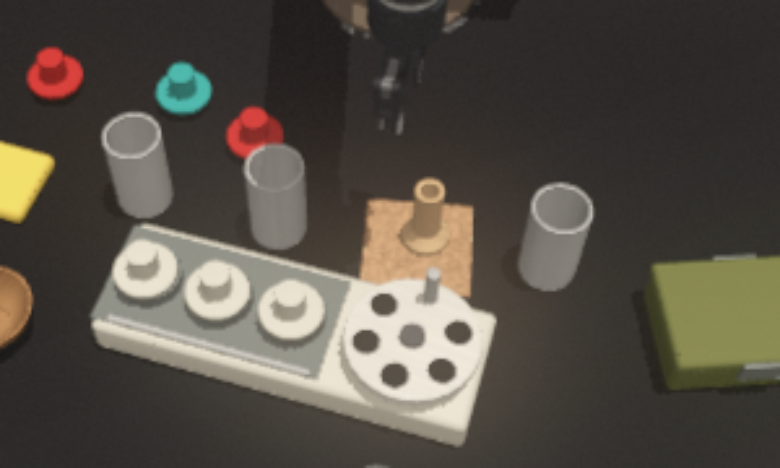

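View pics/top6.png

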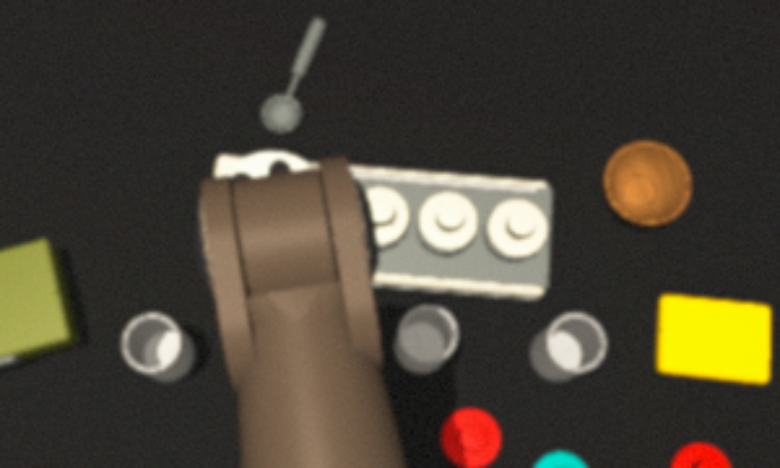

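```bash
python3 -m jog '[[0,0,0,0.0035,0.019,-0.02,0.06],[0,0,0,0.0035,0.019,-0.03,0.06],[0,0,0,0,0,-0.04,0.06],[0,0,0,0,0,-0.04,0.06],[0,0,0,0,0,-0.03,0.06],[0,0,0,0,0,-0.014,0.06],[0,0,0,0,0,0,0.06]]';python3 -c "
from h import *;st()
flange(.090,.105,(.433,.1),.05,False)"
```

```text
time_s: 14.77
tool_pos: [0.4361, 0.0972, 0.0545]
tcp_rot: [-0.527, -0.47, 0.532, -0.467]
force: [-0.3, -0.4, -0.7]
grip_width: 0.704
t 14.77 tcp [0.4361 0.0972 0.0545] x [-0.007 -0.002 -1.   ] y [ 0.993 -0.122 -0.007] F [-0.3 -0.4 -0.7] g 0.704 q [ 0.22  0.05 -0.52  1.01 -0.    1.91]
top few 0
scene 14 circ [0.4509 0.1096] r 0.0272 mean [0.4413 0.1129 0.0957]
```

```bash
python3 -m jog '[[0,0,0,-0.001,0.002,0.003,0.06],[0,0,0,0,0,0,0.06],[0,0,0,0,0,0,0.0],[0,0,0,0,0,0,0.0],[0,0,0,0,0,0,0.0],[0,0,0,0,0,0,0.0],[0,0,0,0,0,0,0.0],[0,0,0,0,0,0,0.0]]';python3 -c "
from h import *;st()"
```

```text
time_s: 15.53
tool_pos: [0.438, 0.1002, 0.0626]
tcp_rot: [0.53, 0.468, -0.529, 0.469]
force: [-1.3, -0.7, 5.6]
grip_width: 0.381
t 15.53 tcp [0.438  0.1002 0.0626] x [ 0.002  0.    -1.   ] y [ 0.993 -0.121  0.002] F [-1.3 -0.7  5.6] g 0.381 q [ 0.22  0.04 -0.51  1.02 -0.    1.92]
```

```bash
python3 -m jog '[[0,0,0,0,0,0.01,0],[0,0,0,0,0,0.03,0],[0,0,0,0,0,0.04,0],[0,0,0,0,0,0.04,0],[0,0,0,0,0,0.03,0],[0,0,0,0.028,0,0,0],[0,0,0,0.028,0,0,0],[0,0,0,0.028,0,0,0],[0,0,0,0,0,0,0],[0,0,0,0,0,0,0]]';python3 -c "
from h import *;st();st()
for n in('top','scene'):
    s=V(n);cv2.imwrite(f'pics/{n}7.png',cv2.resize(s.p[140:270,190:390],None,fx=4,fy=4,interpolation=cv2.INTER_CUBIC))
flange(.145,.16,(.522,.1),.05,False)
flange(.09,.14,(.566,.12),.02,False)
"
```

```text
time_s: 16.37
tool_pos: [0.5221, 0.1001, 0.2112]
tcp_rot: [-0.529, -0.469, 0.53, -0.468]
force: [-0.8, -0.0, -0.6]
grip_width: 0.377
t 16.37 tcp [0.5221 0.1001 0.2112] x [-0.001 -0.    -1.   ] y [ 0.993 -0.121 -0.001] F [-0.8 -0.  -0.6] g 0.377 q [ 0.19  0.14 -0.07  1.36  0.    1.88]
t 16.37 tcp [0.5221 0.1001 0.2112] x [-0.001 -0.    -1.   ] y [ 0.993 -0.121 -0.001] F [-0.8 -0.  -0.6] g 0.377 q [ 0.19  0.14 -0.07  1.36  0.    1.88]
top few 0
scene 29 circ [0.5265 0.1017] r 0.0275 mean [0.5416 0.1003 0.156 ]
top few 0
scene 65 circ [0.5665 0.1214] r 0.0089 mean [0.5688 0.1211 0.1185]
```

View pics/scene7.png

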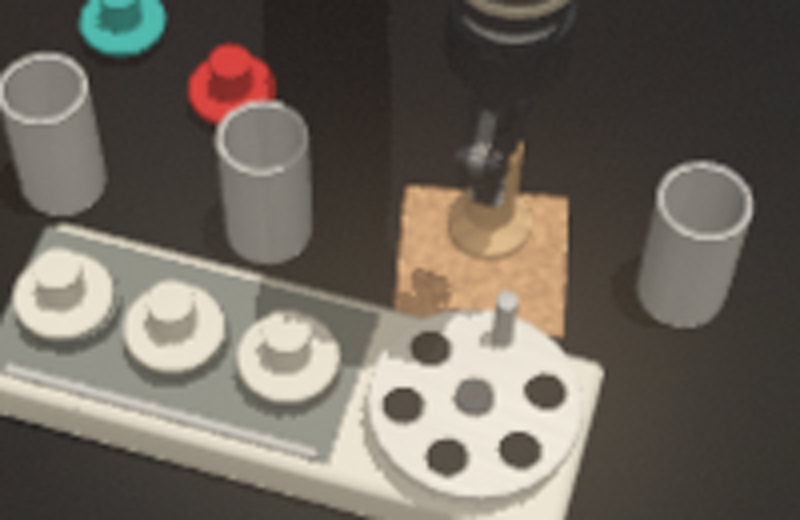

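View pics/top7.png

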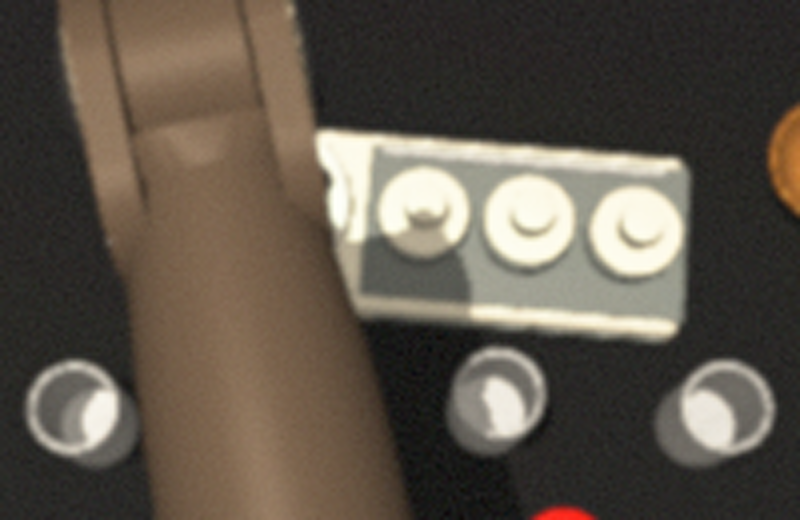

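```bash
cat > hd.py <<'E'
from h import *
import sys
def hd(cx,cy,zb):
    s=V('scene');P=s.cloud()
    h=cv2.cvtColor(s.p,cv2.COLOR_BGR2HSV)
    m=(P[...,2]>zb-.006)&(P[...,2]<zb+.015)&(np.hypot(P[...,0]-cx,P[...,1]-cy)<.05)&(h[...,1]>60)
    v,u=np.nonzero(m); 
    r=[];c=P[m]; q=c[c[:,2]<zb+.011]
    # Circle of known radius .029 through the front-most lower rim points
    hull=cv2.convexHull(q[:,:2].astype(np.float32))[:,0]
    front=hull[hull[:,0]>np.median(q[:,0])]
    from scipy.optimize import least_squares
    f=least_squares(lambda p:np.hypot(*(front-p).T)-.0285,[cx,cy],loss='soft_l1',f_scale=.001)
    print('flange n',m.sum(),'u',u.min(),u.max(),'v',v.min(),v.max(),'fit',f.x.round(4),'res',np.abs(f.fun).max().round(4),'z',q[:,2].min().round(4))
    um,vm=(u.min()+u.max())/2,np.median(v)
    print(' y-mid ray at z',s.plane(um,v[np.argmax(u)],zb+.005).round(4))
if __name__=='__main__': hd(*map(float,sys.argv[1:]))
E
python3 hd.py .524 .1 .149; python3 hd.py .524 .1 .152
```

```text
flange n 69 u 302 322 v 188 204 fit [0.5211 0.0995] res 0.0014 z 0.1512
 y-mid ray at z [0.5095 0.0995 0.154 ]
flange n 108 u 302 322 v 189 204 fit [0.5211 0.0997] res 0.0003 z 0.1515
 y-mid ray at z [0.5116 0.0996 0.157 ]
```

```bash
python3 -m jog '[[0,0,0,0.0222,0.0102,0,0],[0,0,0,0.0222,0.0102,0,0],[0,0,0,0,0,0,0],[0,0,0,0,0,-0.01,0],[0,0,0,0,0,-0.01,0],[0,0,0,0,0,0,0]]';python3 -c "
from h import *;st()
s=V('scene');cv2.imwrite(f'pics/scene8.png',cv2.resize(s.p[140:270,230:390],None,fx=5,fy=4.6,interpolation=cv2.INTER_CUBIC))
"; python3 hd.py .566 .12 .13
```

```text
time_s: 17.27
tool_pos: [0.564, 0.12, 0.1887]
tcp_rot: [-0.528, -0.469, 0.531, -0.468]
force: [0.4, -0.2, -1.6]
grip_width: 0.381
t 17.27 tcp [0.564  0.12   0.1887] x [-0.004 -0.001 -1.   ] y [ 0.993 -0.121 -0.004] F [ 0.4 -0.2 -1.6] g 0.381 q [ 0.21  0.23 -0.01  1.34 -0.    1.9 ]
flange n 113 u 306 327 v 207 223 fit [0.5638 0.1201] res 0.0011 z 0.1278
 y-mid ray at z [0.5602 0.1202 0.135 ]
```

View pics/scene8.png

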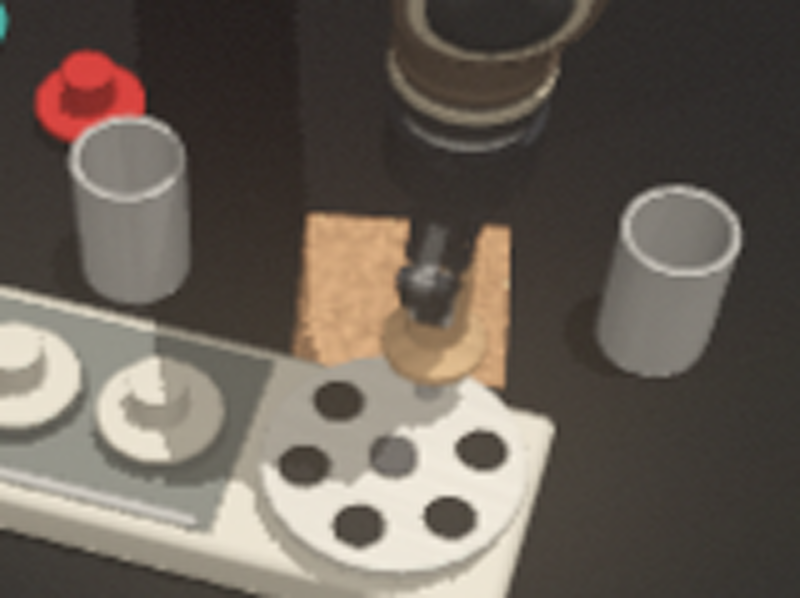

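```bash
python3 -m jog '[[0,0,0,0.0015,0,-0.008,0],[0,0,0,0,0,-0.008,0],[0,0,0,0,0,0,0]]';python3 -m jog '[[0,0,0,0,0,-0.005,0],[0,0,0,0,0,-0.005,0],[0,0,0,0,0,0,0]]';python3 -c "
from h import *;st()"; python3 hd.py .566 .12 .105
```

```text
time_s: 17.62
tool_pos: [0.5666, 0.1202, 0.1737]
tcp_rot: [-0.529, -0.469, 0.53, -0.468]
force: [-0.2, -0.3, -0.5]
grip_width: 0.384
time_s: 17.87
tool_pos: [0.5669, 0.1204, 0.1643]
tcp_rot: [-0.529, -0.469, 0.53, -0.469]
force: [-0.2, -0.1, -0.8]
grip_width: 0.383
t 17.87 tcp [0.5669 0.1204 0.1643] x [-0.001 -0.    -1.   ] y [ 0.993 -0.121 -0.001] F [-0.2 -0.1 -0.8] g 0.383 q [ 0.21  0.24 -0.05  1.28 -0.    1.9 ]
flange n 116 u 306 326 v 213 229 fit [0.5668 0.1214] res 0.0007 z 0.1049
 y-mid ray at z [0.5607 0.1206 0.11  ]
```

```bash
python3 -m jog '[[0,0,0,0,0,-0.008,0],[0,0,0,0,0,-0.008,0],[0,0,0,0,0,0,0]]';python3 -m jog '[[0,0,0,0,0,-0.005,0],[0,0,0,0,0,-0.002,0],[0,0,0,0,0,-0.001,0],[0,0,0,0,0,0,0]]';python3 -c "
from h import *;st()"; python3 hd.py .566 .12 .081
```

```text
time_s: 18.17
tool_pos: [0.5666, 0.1204, 0.1474]
tcp_rot: [-0.529, -0.469, 0.53, -0.468]
force: [0.5, -0.3, -1.9]
grip_width: 0.382
time_s: 18.5
tool_pos: [0.5673, 0.1205, 0.1412]
tcp_rot: [-0.529, -0.469, 0.529, -0.469]
force: [1.1, -0.3, -1.3]
grip_width: 0.382
t 18.5 tcp [0.5673 0.1205 0.1412] x [-0. -0. -1.] y [ 0.993 -0.121 -0.   ] F [ 1.1 -0.3 -1.3] g 0.382 q [ 0.21  0.24 -0.09  1.23 -0.    1.9 ]
flange n 107 u 298 325 v 217 232 fit [0.5678 0.1178] res 0.0184 z 0.0759
 y-mid ray at z [0.5578 0.1089 0.086 ]
```

Lower a bit more until contact, then release so it sits.

```bash
python3 -m jog '[[0,0,0,0,0,-0.002,0],[0,0,0,0,0,-0.001,0],[0,0,0,0,0,0,0]]';python3 -m jog '[[0,0,0,0,0,0,0.06],[0,0,0,0,0,0,0.06],[0,0,0,0,0,0,0.06],[0,0,0,0,0,0,0.06],[0,0,0,0,0,0,0.06]]';python3 -c "
from h import *;st()
for n in('scene',):
    s=V(n);cv2.imwrite(f'pics/{n}9.png',cv2.resize(s.p[140:270,230:390],None,fx=5,fy=4.6,interpolation=cv2.INTER_CUBIC))
"
```

```text
time_s: 18.8
tool_pos: [0.5677, 0.1206, 0.1396]
tcp_rot: [0.53, 0.469, -0.529, 0.469]
force: [-1.6, -0.6, 4.1]
grip_width: 0.385
time_s: 19.22
tool_pos: [0.5674, 0.1205, 0.1383]
tcp_rot: [-0.529, -0.469, 0.529, -0.469]
force: [0.6, 0.1, 0.8]
grip_width: 0.703
t 19.22 tcp [0.5674 0.1205 0.1383] x [-0. -0. -1.] y [ 0.993 -0.121 -0.   ] F [0.6 0.1 0.8] g 0.703 q [ 0.21  0.24 -0.1   1.23  0.    1.9 ]
```

View pics/scene9.png

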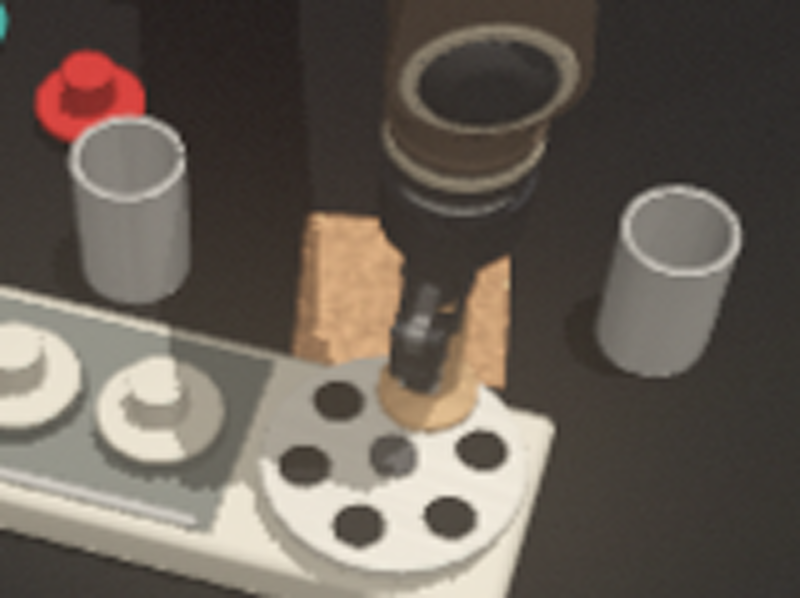

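```bash
python3 -m jog '[[0,0,0,0,0,0,0],[0,0,0,0,0,0,0],[0,0,0,0,0,0,0],[0,0,0,0,0,0,0],[0,0,0,0,0,0,0],[0,0,0,0,0,0,0]]';python3 -c "
from h import *;s,M=st()
C=np.array([.6176,.1075]);v=s['tool_pos'][:2]-C;a=np.degrees(np.arctan2(v[1],v[0]));print(np.hypot(*v),a)
for k in range(41):
    p=C+.052*np.array([np.cos(np.radians(a-10*k)),np.sin(np.radians(a-10*k))])
    if k: print(k,'[0,0,0,%.4f,%.4f,0,0],'%tuple(p-q),p.round(4))
    q=p
"
```

```text
time_s: 19.77
tool_pos: [0.5675, 0.1205, 0.1385]
tcp_rot: [0.529, 0.469, -0.529, 0.469]
force: [0.4, 0.2, 1.0]
grip_width: 0.377
t 19.77 tcp [0.5675 0.1205 0.1385] x [ 0.  0. -1.] y [ 0.993 -0.121  0.   ] F [0.4 0.2 1. ] g 0.377 q [ 0.21  0.24 -0.1   1.23 -0.    1.9 ]
0.05176548868440339 165.40561103502745
1 [0,0,0,0.0030,0.0085,0,0], [0.5703 0.1291]
2 [0,0,0,0.0045,0.0079,0,0], [0.5748 0.137 ]
3 [0,0,0,0.0058,0.0070,0,0], [0.5806 0.144 ]
4 [0,0,0,0.0069,0.0059,0,0], [0.5875 0.1499]
5 [0,0,0,0.0078,0.0046,0,0], [0.5953 0.1545]
6 [0,0,0,0.0085,0.0032,0,0], [0.6038 0.1576]
7 [0,0,0,0.0089,0.0016,0,0], [0.6127 0.1593]
8 [0,0,0,0.0091,0.0001,0,0], [0.6218 0.1593]
9 [0,0,0,0.0089,-0.0015,0,0], [0.6307 0.1578]
10 [0,0,0,0.0085,-0.0030,0,0], [0.6392 0.1548]
11 [0,0,0,0.0079,-0.0045,0,0], [0.6471 0.1503]
12 [0,0,0,0.0070,-0.0058,0,0], [0.6541 0.1445]
13 [0,0,0,0.0059,-0.0069,0,0], [0.66   0.1376]
14 [0,0,0,0.0046,-0.0078,0,0], [0.6646 0.1298]
15 [0,0,0,0.0032,-0.0085,0,0], [0.6677 0.1213]
16 [0,0,0,0.0016,-0.0089,0,0], [0.6694 0.1124]
17 [0,0,0,0.0001,-0.0091,0,0], [0.6694 0.1033]
18 [0,0,0,
[... 374 characters left out ...]
26 [0,0,0,-0.0091,-0.0001,0,0], [0.6134 0.0557]
27 [0,0,0,-0.0089,0.0015,0,0], [0.6045 0.0572]
28 [0,0,0,-0.0085,0.0030,0,0], [0.596  0.0602]
29 [0,0,0,-0.0079,0.0045,0,0], [0.5881 0.0647]
30 [0,0,0,-0.0070,0.0058,0,0], [0.5811 0.0705]
31 [0,0,0,-0.0059,0.0069,0,0], [0.5752 0.0774]
32 [0,0,0,-0.0046,0.0078,0,0], [0.5706 0.0852]
33 [0,0,0,-0.0032,0.0085,0,0], [0.5675 0.0937]
34 [0,0,0,-0.0016,0.0089,0,0], [0.5658 0.1026]
35 [0,0,0,-0.0001,0.0091,0,0], [0.5658 0.1117]
36 [0,0,0,0.0015,0.0089,0,0], [0.5673 0.1206]
37 [0,0,0,0.0030,0.0085,0,0], [0.5703 0.1291]
38 [0,0,0,0.0045,0.0079,0,0], [0.5748 0.137 ]
39 [0,0,0,0.0058,0.0070,0,0], [0.5806 0.144 ]
40 [0,0,0,0.0069,0.0059,0,0], [0.5875 0.1499]
```

```bash
python3 -m jog '[[0,0,0,0.0030,0.0085,0,0],[0,0,0,0.0045,0.0079,0,0],[0,0,0,0.0058,0.0070,0,0],[0,0,0,0.0069,0.0059,0,0],[0,0,0,0.0078,0.0046,0,0],[0,0,0,0.0085,0.0032,0,0],[0,0,0,0,0,0,0]]';python3 -c "
from h import *;s,M=st()
v=V('scene');cv2.imwrite(f'pics/scene10.png',cv2.resize(v.p[140:270,230:390],None,fx=5,fy=4.6,interpolation=cv2.INTER_CUBIC))"
```

```text
time_s: 20.35
tool_pos: [0.6035, 0.1586, 0.1386]
tcp_rot: [-0.529, -0.47, 0.53, -0.468]
force: [-4.0, 0.9, 3.9]
grip_width: 0.381
t 20.35 tcp [0.6035 0.1586 0.1386] x [-0.002  0.001 -1.   ] y [ 0.993 -0.12  -0.002] F [-4.   0.9  3.9] g 0.381 q [0.26 0.33 0.01 1.26 0.   1.95]
```

View pics/scene10.png

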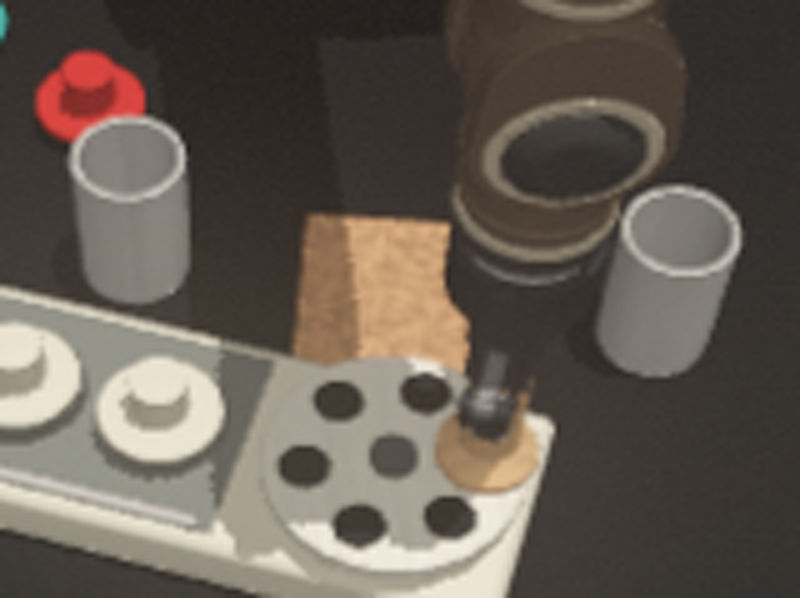

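Turning works (holes rotated clockwise, force ~4 N). Continue.

```bash
python3 -m jog '[[0,0,0,0.0089,0.0012,0,0],[0,0,0,0.0091,0.0001,0,0],[0,0,0,0.0089,-0.0015,0,0],[0,0,0,0.0085,-0.0030,0,0],[0,0,0,0.0079,-0.0045,0,0],[0,0,0,0.0070,-0.0058,0,0],[0,0,0,0.0059,-0.0069,0,0],[0,0,0,0.0046,-0.0078,0,0],[0,0,0,0.0032,-0.0085,0,0],[0,0,0,0.0016,-0.0089,0,0],[0,0,0,0,0,0,0]]';python3 -c "
from h import *;s,M=st()"
```

```text
time_s: 21.32
tool_pos: [0.6689, 0.112, 0.1386]
tcp_rot: [-0.529, -0.469, 0.53, -0.468]
force: [-4.3, 2.1, 2.7]
grip_width: 0.378
t 21.32 tcp [0.6689 0.112  0.1386] x [-0.001  0.001 -1.   ] y [ 0.993 -0.121 -0.002] F [-4.3  2.1  2.7] g 0.378 q [0.17 0.43 0.16 1.3  0.   1.86]
```

```bash
python3 -m jog '[[0,0,0,0.0001,-0.0088,0,0],[0,0,0,-0.0015,-0.0089,0,0],[0,0,0,-0.0030,-0.0085,0,0],[0,0,0,-0.0045,-0.0079,0,0],[0,0,0,-0.0058,-0.0070,0,0],[0,0,0,-0.0069,-0.0059,0,0],[0,0,0,-0.0078,-0.0046,0,0],[0,0,0,-0.0085,-0.0032,0,0],[0,0,0,-0.0089,-0.0016,0,0],[0,0,0,-0.0091,-0.0001,0,0],[0,0,0,0,0,0,0]]';python3 -c "
from h import *;s,M=st()
v=V('scene');cv2.imwrite(f'pics/scene11.png',cv2.resize(v.p[140:270,230:390],None,fx=5,fy=4.6,interpolation=cv2.INTER_CUBIC))"
```

```text
time_s: 22.23
tool_pos: [0.6139, 0.0555, 0.139]
tcp_rot: [0.53, 0.468, -0.529, 0.469]
force: [1.2, 0.8, -1.3]
grip_width: 0.38
t 22.23 tcp [0.6139 0.0555 0.139 ] x [ 0.002 -0.    -1.   ] y [ 0.993 -0.121  0.002] F [ 1.2  0.8 -1.3] g 0.38 q [ 0.09  0.31 -0.01  1.25 -0.    1.78]
```

View pics/scene11.png

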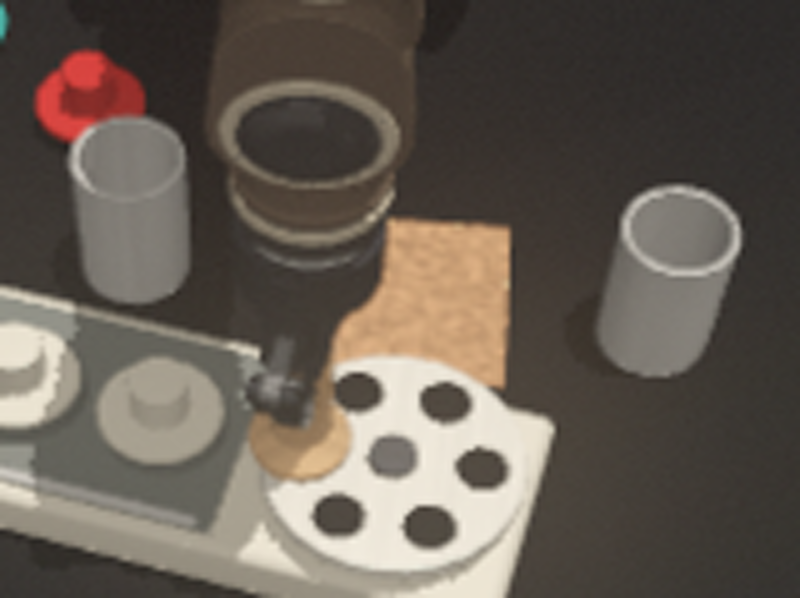

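```bash
python3 -m jog '[[0,0,0,-0.0091,0.0015,0,0],[0,0,0,-0.0085,0.0030,0,0],[0,0,0,-0.0079,0.0045,0,0],[0,0,0,-0.0070,0.0058,0,0],[0,0,0,-0.0059,0.0069,0,0],[0,0,0,-0.0046,0.0078,0,0],[0,0,0,-0.0032,0.0085,0,0],[0,0,0,-0.0016,0.0089,0,0],[0,0,0,-0.0001,0.0091,0,0],[0,0,0,0.0015,0.0089,0,0],[0,0,0,0,0,0,0]]';python3 -c "
from h import *;s,M=st()"
```

```text
time_s: 23.2
tool_pos: [0.5662, 0.1201, 0.1386]
tcp_rot: [-0.528, -0.469, 0.531, -0.469]
force: [-5.1, -2.6, 5.4]
grip_width: 0.379
t 23.2 tcp [0.5662 0.1201 0.1386] x [-0.002 -0.003 -1.   ] y [ 0.993 -0.121 -0.002] F [-5.1 -2.6  5.4] g 0.379 q [ 0.21  0.24 -0.1   1.23 -0.    1.9 ]
```

```bash
python3 -m jog '[[0,0,0,0.002,0.0045,0,0],[0,0,0,0.002,0.0042,0,0],[0,0,0,0,0,0,0]]';python3 -m jog '[[0,0,0,0.0022,0.004,0,0],[0,0,0,0,0,0,0]]';python3 -m jog '[[0,0,0,0.0023,0.0039,0,0],[0,0,0,0,0,0,0]]'; python3 -c "
from h import *;s,M=st()
C=np.array([.6176,.1075]);v=s['tool_pos'][:2]-C;a=np.degrees(np.arctan2(v[1],v[0]));print(np.hypot(*v),a)"
```

```text
time_s: 23.45
tool_pos: [0.5693, 0.1288, 0.1386]
tcp_rot: [-0.528, -0.469, 0.531, -0.468]
force: [-8.1, -1.8, 7.5]
grip_width: 0.379
time_s: 23.62
tool_pos: [0.5719, 0.1329, 0.1386]
tcp_rot: [-0.528, -0.469, 0.531, -0.468]
force: [-6.4, -1.1, 6.9]
grip_width: 0.383
time_s: 23.78
tool_pos: [0.5742, 0.1368, 0.1386]
tcp_rot: [-0.528, -0.469, 0.531, -0.468]
force: [-8.2, -1.3, 7.5]
grip_width: 0.38
t 23.78 tcp [0.5742 0.1368 0.1386] x [-0.003 -0.002 -1.   ] y [ 0.993 -0.121 -0.003] F [-8.2 -1.3  7.5] g 0.38 q [ 0.23  0.27 -0.07  1.24 -0.    1.93]
0.05233415077189657 146.01276954827586
```

```bash
python3 -m jog '[[0,0,0,0.0027,0.0036,0,0],[0,0,0,0,0,0,0]]';python3 -m jog '[[0,0,0,0.003,0.0034,0,0],[0,0,0,0,0,0,0]]';python3 -m jog '[[0,0,0,0.0033,0.0031,0,0],[0,0,0,0,0,0,0]]'; python3 -c "
from h import *;s,M=st()
C=np.array([.6176,.1075]);v=s['tool_pos'][:2]-C;a=np.degrees(np.arctan2(v[1],v[0]));print(np.hypot(*v),a)"
```

```text
time_s: 23.95
tool_pos: [0.5768, 0.1405, 0.1386]
tcp_rot: [-0.528, -0.469, 0.531, -0.468]
force: [-7.5, -1.3, 7.4]
grip_width: 0.383
time_s: 24.12
tool_pos: [0.5798, 0.1441, 0.1386]
tcp_rot: [-0.528, -0.469, 0.53, -0.468]
force: [-6.9, 0.3, 7.2]
grip_width: 0.382
time_s: 24.28
tool_pos: [0.5801, 0.1446, 0.1386]
tcp_rot: [-0.526, -0.469, 0.533, -0.468]
force: [-19.2, -10.7, 15.1]
grip_width: 0.383
t 24.28 tcp [0.5801 0.1446 0.1386] x [-0.009 -0.006 -1.   ] y [ 0.993 -0.122 -0.008] F [-19.2 -10.7  15.1] g 0.383 q [ 0.25  0.29 -0.05  1.25 -0.    1.94]
0.05268925558923202 135.30929431161772
```

```bash
python3 -m jog '[[0,0,0,0,0,0,0],[0,0,0,0,0,0,0]]'; python3 -m jog '[[0,0,0,0,0,0,0.06],[0,0,0,0,0,0,0.06],[0,0,0,0,0,0,0.06],[0,0,0,0,0,0,0.06],[0,0,0,0,0,0,0.06]]'; python3 -c "
from h import *;s,M=st()
v=V('scene');cv2.imwrite(f'pics/scene12.png',cv2.resize(v.p[140:270,190:390],None,fx=4,fy=4,interpolation=cv2.INTER_CUBIC))"
```

```text
time_s: 24.45
tool_pos: [0.5801, 0.1445, 0.1386]
tcp_rot: [-0.526, -0.469, 0.533, -0.468]
force: [-18.3, -9.5, 14.3]
grip_width: 0.382
time_s: 24.87
tool_pos: [0.585, 0.1473, 0.1383]
tcp_rot: [0.529, 0.469, -0.529, 0.469]
force: [0.8, -0.7, 0.3]
grip_width: 0.697
t 24.87 tcp [0.585  0.1473 0.1383] x [ 0.  0. -1.] y [ 0.993 -0.121  0.   ] F [ 0.8 -0.7  0.3] g 0.697 q [ 0.25  0.29 -0.04  1.24 -0.    1.94]
```

View pics/scene12.png

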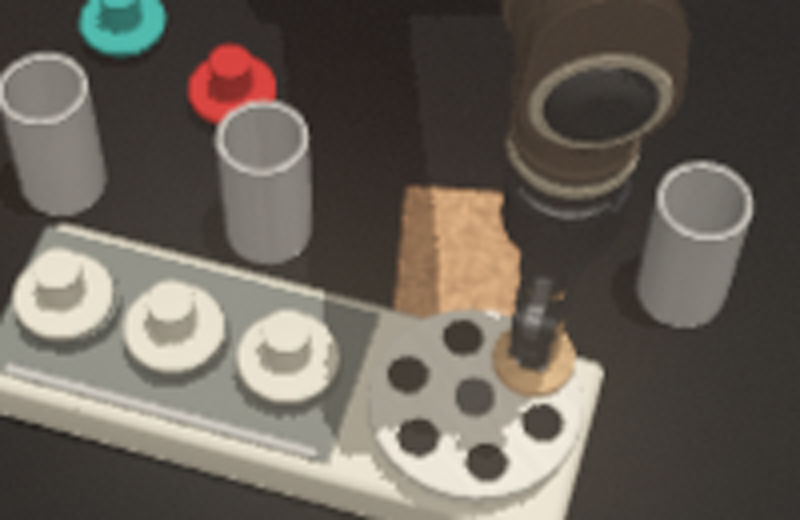

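```bash
python3 -m jog '[[0,0,0,-0.004,-0.0025,0,0.06],[0,0,0,0,0,0,0],[0,0,0,0,0,0,0],[0,0,0,0,0,0,0],[0,0,0,0,0,0,0],[0,0,0,0,0,0,0],[0,0,0,0,0,0.005,0],[0,0,0,0,0,0.015,0],[0,0,0,0,0,0.02,0],[0,0,0,0,0,0.02,0],[0,0,0,0,0,0.02,0],[0,0,0,0,0,0,0]]'; python3 -c "
from h import *;s,M=st()
v=V('scene');cv2.imwrite(f'pics/scene13.png',cv2.resize(v.p[140:270,190:390],None,fx=4,fy=4,interpolation=cv2.INTER_CUBIC))"
```

```text
time_s: 25.92
tool_pos: [0.5825, 0.145, 0.223]
tcp_rot: [0.531, 0.468, -0.527, 0.47]
force: [-0.1, -0.1, -0.5]
grip_width: 0.379
t 25.92 tcp [0.5825 0.145  0.223 ] x [ 0.007  0.001 -1.   ] y [ 0.993 -0.121  0.006] F [-0.1 -0.1 -0.5] g 0.379 q [ 0.24  0.26  0.11  1.41 -0.    1.94]
```

View pics/scene13.png

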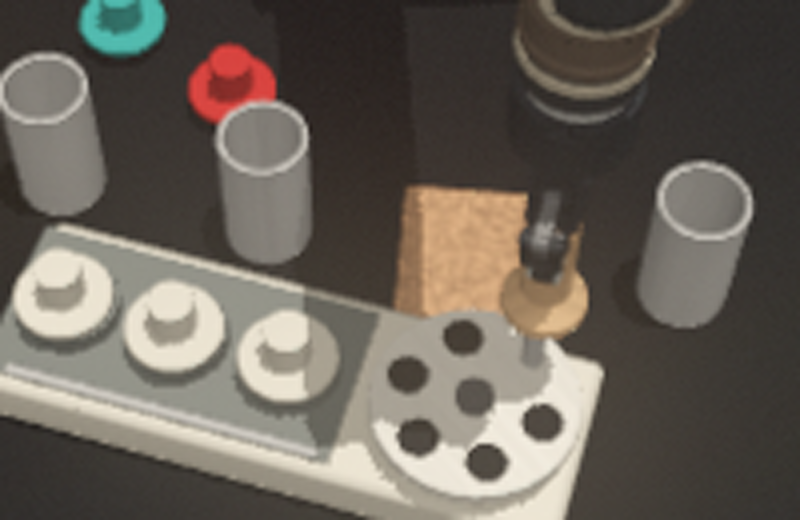

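```bash
python3 -c "
from h import *
v=V('top');print(v.plane(260.8,245.0,.003))
print(v.plane(256.9,245.6,.098))
v=V('scene');print(v.plane(310.5,204.5,.003))"
```

```text
[0.44571759 0.09111518 0.003     ]
[0.43222397 0.09859665 0.098     ]
[0.44679459 0.09479629 0.003     ]
```

```bash
python3 -m jog '[[0,0,0,-0.034,-0.0125,0,0],[0,0,0,-0.034,-0.0125,0,0],[0,0,0,-0.034,-0.0125,0,0],[0,0,0,-0.034,-0.0125,0,0],[0,0,0,0,0,-0.04,0],[0,0,0,0,0,-0.04,0],[0,0,0,0,0,-0.04,0],[0,0,0,0,0,-0.025,0],[0,0,0,0,0,-0.01,0],[0,0,0,0,0,0,0],[0,0,0,0,0,0,0]]'; python3 -c "
from h import *;s,M=st()"
```

```text
time_s: 26.98
tool_pos: [0.4439, 0.0945, 0.0628]
tcp_rot: [-0.529, -0.469, 0.53, -0.469]
force: [-0.3, 0.4, -0.6]
grip_width: 0.379
t 26.98 tcp [0.4439 0.0945 0.0628] x [-0.002 -0.    -1.   ] y [ 0.993 -0.121 -0.001] F [-0.3  0.4 -0.6] g 0.379 q [ 0.21  0.05 -0.5   1.02 -0.    1.9 ]
```

```bash
python3 -m jog '[[0,0,0,0,0,-0.001,0],[0,0,0,0,0,0,0],[0,0,0,0,0,0,0.06],[0,0,0,0,0,0,0.06],[0,0,0,0,0,0,0.06],[0,0,0,0,0,0,0.06],[0,0,0,0,0,0.03,0.06],[0,0,0,0,0,0.04,0.06],[0,0,0,0,0,0.04,0.06],[0,0,0,0,0,0.04,0.06],[0,0,0,0,0,0.02,0.06],[0,0,0,0.03,-0.02,0,0.06]]'; python3 -m jog '[[0,0,0,0.03,-0.02,0,0.06],[0,0,0,0.03,-0.02,0,0.06],[0,0,0,0.03,-0.02,0,0.06],[0,0,0,0.03,-0.02,0,0.06],[0,0,0,0,-0.02,0,0.06],[0,0,0,0,0,0,0.06]]'; python3 -c "
from h import *;s,M=st()
for n in('top','scene'):
  v=V(n);cv2.imwrite(f'pics/{n}14.png',cv2.resize(v.p[130:270,180:400],None,fx=3.6,fy=3.6,interpolation=cv2.INTER_CUBIC))
flange(.09,.105,(.445,.095),.05,False)
print('rims')
v=V('scene')
for b in v.blobs(.112,.125,(.38,.52,-.33,.33)): print(*b)
v=V('top')
for b in v.blobs(.112,.125,(.38,.52,-.33,.33)): print(*b)
print('knobs')
for n in('top','scene'):
  for b in V(n).blobs(.106,.118,(.54,.65,-.25,.03)): print(*b)
"
```

```text
time_s: 27.98
tool_pos: [0.4742, 0.0767, 0.2392]
tcp_rot: [0.531, 0.469, -0.526, 0.471]
force: [1.2, 1.1, 0.1]
grip_width: 0.7
time_s: 28.48
tool_pos: [0.5959, -0.0285, 0.2309]
tcp_rot: [-0.529, -0.468, 0.531, -0.468]
force: [-1.0, 0.8, 0.8]
grip_width: 0.705
t 28.48 tcp [ 0.5959 -0.0285  0.2309] x [-0.002 -0.001 -1.   ] y [ 0.992 -0.124 -0.002] F [-1.   0.8  0.8] g 0.705 q [-0.05  0.27  0.13  1.44 -0.    1.65]
top 59 circ [0.445  0.0926] r 0.0172 mean [0.4442 0.0923 0.0974]
scene 62 circ [0.445  0.0949] r 0.0178 mean [0.445  0.0949 0.0964]
rims
[200.6 162.9] 130 [ 0.433  -0.248   0.1176] [0.07  0.068]
[246.5 177.8] 24 [ 0.4643 -0.0991  0.1183] [0.039 0.021]
[365.7 190.4] 137 [0.4466 0.2484 0.1171] [0.069 0.067]
[207.9 241.2] 98 [0.4478 0.2467 0.1196] [0.066 0.067]
[375.6 238.8] 67 [ 0.4394 -0.2651  0.1188] [0.065 0.06 ]
[363.9 246.1] 36 [ 0.4181 -0.228   0.119 ] [0.047 0.031]
knobs
[350.5 194.8] 85 [ 0.5817 -0.1993  0.1124] [0.032 0.029]
[204.  207.4] 99 [ 0.5832 -0.1964  0.1114] [0.035 0.031]
[232.4 215.5] 102 [ 0.5951 -0.1105  0.1111] [0.034 0.033]
[261.4 223.1] 105 [ 0.6047 -0.0256  0.1111] [0.033 0.032]
```

View pics/scene14.png

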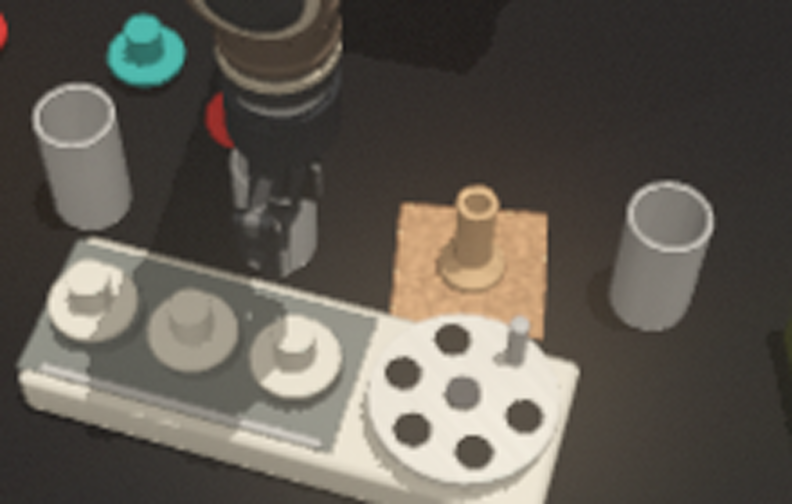

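View pics/top14.png

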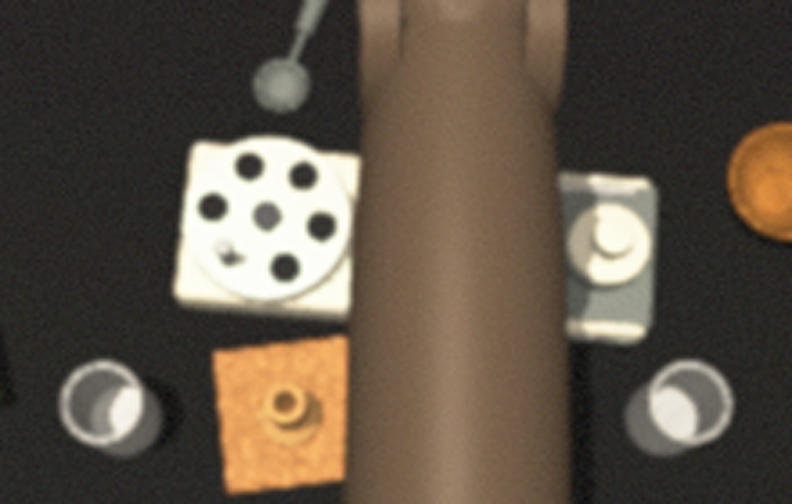

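```bash
python3 -m jog '[[0,0,0,0.007,0.0015,-0.03,0.06],[0,0,0,0,0,-0.04,0.06],[0,0,0,0,0,-0.04,0.06],[0,0,0,0,0,-0.025,0.06],[0,0,0,0,0,-0.011,0.06],[0,0,0,0,0,0,0.06],[0,0,0,0,0,0,0],[0,0,0,0,0,0,0],[0,0,0,0,0,0,0],[0,0,0,0,0,0,0],[0,0,0,0,0,0,0],[0,0,0,0,0,0,0]]'; python3 -c "
from h import *;s,M=st()"
```

```text
time_s: 29.88
tool_pos: [0.6034, -0.0238, 0.0894]
tcp_rot: [0.531, 0.468, -0.528, 0.47]
force: [-0.3, 0.4, 7.3]
grip_width: 0.379
t 29.88 tcp [ 0.6034 -0.0238  0.0894] x [ 0.005  0.    -1.   ] y [ 0.993 -0.121  0.005] F [-0.3  0.4  7.3] g 0.379 q [-0.04  0.3  -0.13  1.13  0.    1.65]
```

```bash
python3 -m jog '[[0,0,0,0,0,0.01,0.0],[0,0,0,0,0,0.03,0.0],[0,0,0,0,0,0.04,0.0],[0,0,0,0,0,0.04,0.0],[0,0,0,0,0,0.03,0.0],[0,0,0,-0.0195,0.0343,0,0],[0,0,0,-0.0195,0.0343,0,0],[0,0,0,-0.0195,0.0343,0,0],[0,0,0,-0.0195,0.0343,0,0],[0,0,0,-0.0195,0.0343,0,0],[0,0,0,-0.0195,0.0343,0,0],[0,0,0,-0.0195,0.0343,0,0]]'; python3 -m jog '[[0,0,0,-0.0195,0.0343,0,0],[0,0,0,0,0,-0.03,0],[0,0,0,0,0,-0.03,0],[0,0,0,0,0,0,0]]'; python3 -c "
from h import *;s,M=st()
z=s['tool_pos'][2]-.0194
flange(z-.004,z+.02,(.447,.2475),.05)
v=V('scene');cv2.imwrite(f'pics/scene15.png',cv2.resize(v.p[130:270,180:400],None,fx=3.6,fy=3.6,interpolation=cv2.INTER_CUBIC))
for n in('top','scene'):
  print(n)
  for b in V(n).blobs(.112,.1235,(.38,.52,-.33,.33)): print(*b)
"
```

```text
time_s: 30.88
tool_pos: [0.4641, 0.2175, 0.2379]
tcp_rot: [0.53, 0.468, -0.529, 0.469]
force: [0.8, 0.9, -0.7]
grip_width: 0.375
time_s: 31.22
tool_pos: [0.4427, 0.25, 0.1724]
tcp_rot: [-0.526, -0.47, 0.531, -0.469]
force: [-1.2, -0.2, -1.9]
grip_width: 0.38
t 31.22 tcp [0.4427 0.25   0.1724] x [-0.006 -0.004 -1.   ] y [ 0.993 -0.119 -0.006] F [-1.2 -0.2 -1.9] g 0.38 q [ 0.51  0.11 -0.19  1.28 -0.    2.2 ]
top 128 circ [0.4468 0.2274] r 0.0293 mean [0.4471 0.2227 0.1616]
scene 283 circ [0.4443 0.2473] r 0.0366 mean [0.4543 0.2454 0.1623]
top
[317.7 232.9] 47 [ 0.4629 -0.0894  0.1193] [0.053 0.061]
[370.2 240.4] 90 [ 0.4351 -0.2484  0.1187] [0.064 0.067]
[310.7 244.7] 43 [ 0.4275 -0.0665  0.1188] [0.047 0.054]
[216.9 245.3] 21 [0.4342 0.2193 0.1189] [0.031 0.015]
[376.5 250.2] 10 [ 0.4045 -0.265   0.1191] [0.012 0.016]
scene
[200.  162.5] 126 [ 0.432  -0.25    0.1175] [0.068 0.069]
[255.4 174.9] 116 [ 0.448  -0.0757  0.1174] [0.072 0.065]
[364.3 196. ] 81 [0.4669 0.246  0.1168] [0.048 0.066]
```

View pics/scene15.png

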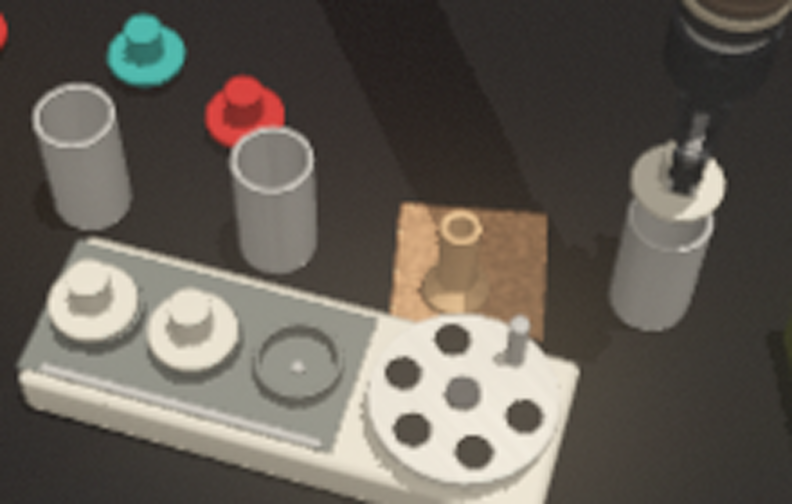

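```bash
python3 -m jog '[[0,0,0,0.0025,0.001,-0.015,0],[0,0,0,0,0,-0.01,0],[0,0,0,0,0,-0.006,0],[0,0,0,0,0,0,0],[0,0,0,0,0,0,0]]'; python3 -c "
from h import *;s,M=st()"; python3 hd.py .46 .08 .003; python3 -c "
from h import *
for b in V('scene').blobs(.09,.105,(.38,.52,0,.2)): print(*b)"
```

```text
time_s: 31.88
tool_pos: [0.4482, 0.2513, 0.1456]
tcp_rot: [-0.529, -0.469, 0.53, -0.469]
force: [-0.5, -0.2, -0.2]
grip_width: 0.374
t 31.88 tcp [0.4482 0.2513 0.1456] x [-0. -0. -1.] y [ 0.993 -0.121 -0.   ] F [-0.5 -0.2 -0.2] g 0.374 q [ 0.51  0.12 -0.24  1.22  0.    2.2 ]
flange n 374 u 290 321 v 195 218 fit [0.4783 0.0752] res 0.0249 z -0.0028
 y-mid ray at z [0.4548 0.08   0.008 ]
[308.  193.6] 69 [0.4726 0.0859 0.0962] [0.034 0.031]
```

```bash
python3 -m jog '[[0,0,0,0,0,-0.004,0],[0,0,0,0,0,-0.002,0],[0,0,0,0,0,0,0],[0,0,0,0,0,0,0]]'; python3 -c "
from h import *;s,M=st()
z=s['tool_pos'][2]-.0194
flange(z-.004,z+.02,(.447,.2475),.05)"
```

```text
time_s: 32.32
tool_pos: [0.4481, 0.2515, 0.1394]
tcp_rot: [-0.529, -0.469, 0.529, -0.469]
force: [-0.5, -0.2, -0.2]
grip_width: 0.375
t 32.32 tcp [0.4481 0.2515 0.1394] x [-0. -0. -1.] y [ 0.993 -0.121 -0.   ] F [-0.5 -0.2 -0.2] g 0.375 q [ 0.51  0.12 -0.25  1.2   0.    2.2 ]
top 112 circ [0.4532 0.2273] r 0.029 mean [0.4522 0.2241 0.1283]
scene 276 circ [0.4505 0.2489] r 0.0369 mean [0.4585 0.2466 0.1266]
```

```bash
python3 -m jog '[[0,0,0,-0.002,0,-0.0015,0],[0,0,0,0,0,0,0],[0,0,0,0,0,0,0.06],[0,0,0,0,0,0,0.06],[0,0,0,0,0,0,0.06],[0,0,0,0,0,0,0.06],[0,0,0,0,0,0.02,0.06],[0,0,0,0,0,0.04,0.06],[0,0,0,0,0,0.04,0.06],[0,0,0,0,-0.02,0,0.06],[0,0,0,0.015,-0.035,0,0.06]]'; python3 -m jog '[[0,0,0,0.017,-0.035,0,0.06],[0,0,0,0.017,-0.035,0,0.06],[0,0,0,0.017,-0.035,0,0.06],[0,0,0,0.017,-0.035,0,0.06],[0,0,0,0.017,-0.035,0,0.06],[0,0,0,0.017,-0.035,0,0.06],[0,0,0,0.017,-0.035,0,0.06],[0,0,0,0.01,-0.035,0,0.06],[0,0,0,0,-0.02,0,0.06],[0,0,0,0,0,0,0.06]]';python3 -c "
from h import *;s,M=st()
flange(.12,.133,(.447,.2475),.05)
for b in V('top').blobs(.155,.168,(.38,.52,.2,.3)): print(*b)
v=V('scene');cv2.imwrite(f'pics/scene16.png',cv2.resize(v.p[130:270,180:400],None,fx=3.6,fy=3.6,interpolation=cv2.INTER_CUBIC))
for b in v.blobs(.106,.118,(.54,.65,-.25,.03)): print(*b)
"
```

```text
time_s: 33.33
tool_pos: [0.4613, 0.1986, 0.2408]
tcp_rot: [0.53, 0.47, -0.526, 0.47]
force: [0.3, -0.6, -1.0]
grip_width: 0.702
time_s: 34.17
tool_pos: [0.5904, -0.1074, 0.2368]
tcp_rot: [-0.53, -0.468, 0.531, -0.467]
force: [-1.0, -0.5, -0.5]
grip_width: 0.701
t 34.17 tcp [ 0.5904 -0.1074  0.2368] x [-0.002 -0.001 -1.   ] y [ 0.992 -0.126 -0.002] F [-1.  -0.5 -0.5] g 0.701 q [-0.18  0.27  0.15  1.45 -0.    1.52]
top 307 circ [0.4473 0.2469] r 0.036 mean [0.4454 0.2447 0.1282]
scene 278 circ [0.4481 0.2485] r 0.0377 mean [0.457  0.2478 0.1269]
[205.5 239.2] 106 [0.4476 0.2462 0.1623] [0.033 0.033]
[204.1 207.5] 98 [ 0.5831 -0.1962  0.111 ] [0.037 0.032]
[232.4 215.7] 102 [ 0.5956 -0.1106  0.1113] [0.034 0.032]
```

View pics/scene16.png

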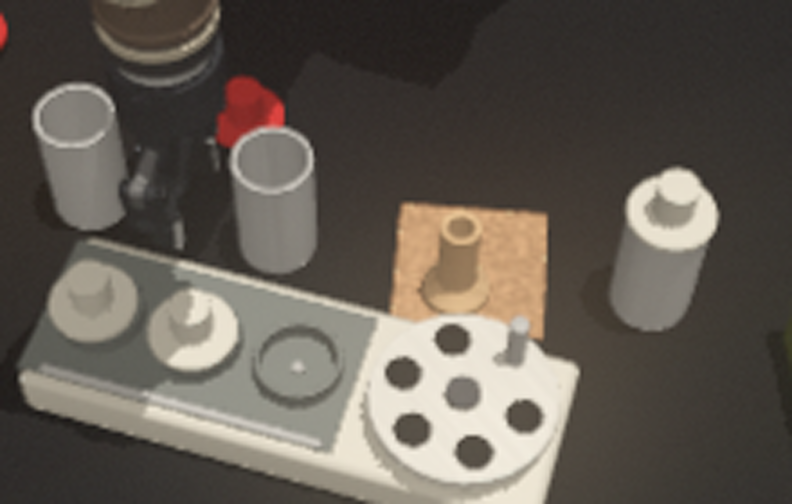

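```bash
python3 -m jog '[[0,0,0,0.0035,-0.004,-0.03,0.06],[0,0,0,0,0,-0.04,0.06],[0,0,0,0,0,-0.04,0.06],[0,0,0,0,0,-0.028,0.06],[0,0,0,0,0,-0.012,0.06],[0,0,0,0,0,0,0.06],[0,0,0,0,0,0,0],[0,0,0,0,0,0,0],[0,0,0,0,0,0,0],[0,0,0,0,0,0,0],[0,0,0,0,0,0,0],[0,0,0,0,0,0,0]]'; python3 -c "
from h import *;s,M=st()"
```

```text
time_s: 35.37
tool_pos: [0.5945, -0.1068, 0.0902]
tcp_rot: [0.53, 0.469, -0.528, 0.469]
force: [-3.8, 3.4, 6.9]
grip_width: 0.375
t 35.37 tcp [ 0.5945 -0.1068  0.0902] x [ 0.003  0.001 -1.   ] y [ 0.993 -0.12   0.003] F [-3.8  3.4  6.9] g 0.375 q [-0.18  0.31 -0.13  1.14  0.    1.51]
```

```bash
python3 -m jog '[[0,0,0,0,0,0.01,0.0],[0,0,0,0,0,0.03,0.0],[0,0,0,0,0,0.04,0.0],[0,0,0,0,0,0.04,0.0],[0,0,0,0,0,0.03,0.0],[0,0,0,-0.0364,0.0086,0,0],[0,0,0,-0.0364,0.0086,0,0],[0,0,0,-0.0364,0.0086,0,0],[0,0,0,-0.0364,0.0086,0,0],[0,0,0,0,0,-0.03,0],[0,0,0,0,0,-0.03,0],[0,0,0,0,0,0,0]]'; python3 -c "
from h import *;s,M=st()
z=s['tool_pos'][2]-.0202
flange(z-.004,z+.02,(.449,-.077),.05)
v=V('scene');cv2.imwrite(f'pics/scene17.png',cv2.resize(v.p[130:270,180:400],None,fx=3.6,fy=3.6,interpolation=cv2.INTER_CUBIC))
"
```

```text
time_s: 36.37
tool_pos: [0.4453, -0.0727, 0.1747]
tcp_rot: [-0.528, -0.47, 0.531, -0.468]
force: [-1.2, -0.1, -2.0]
grip_width: 0.378
t 36.37 tcp [ 0.4453 -0.0727  0.1747] x [-0.005  0.    -1.   ] y [ 0.993 -0.121 -0.005] F [-1.2 -0.1 -2. ] g 0.378 q [-0.16 -0.   -0.3   1.28 -0.    1.53]
top few 0
scene 250 circ [ 0.4468 -0.0777] r 0.0367 mean [ 0.4582 -0.0724  0.1638]
```

View pics/scene17.png

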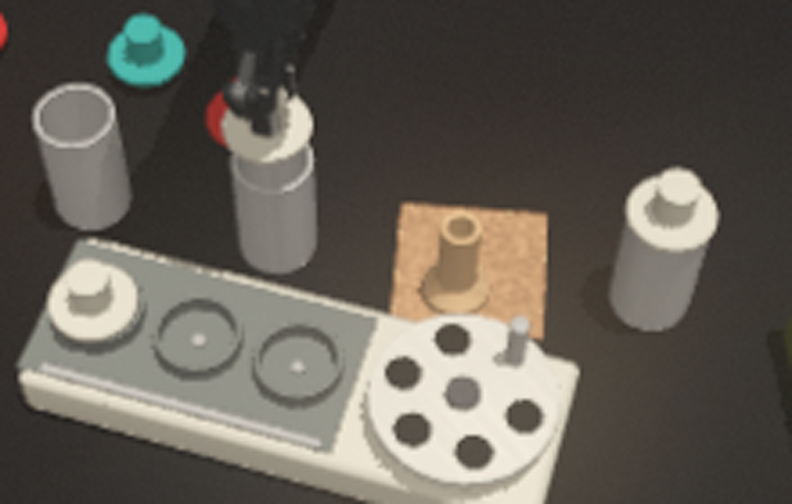

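```bash
python3 -m jog '[[0,0,0,0,0.0015,-0.015,0],[0,0,0,0,0,-0.01,0],[0,0,0,0,0,-0.006,0],[0,0,0,0,0,0,0],[0,0,0,0,0,0,0]]'; python3 -c "
from h import *;s,M=st()
z=s['tool_pos'][2]-.0202
flange(z-.004,z+.02,(.449,-.077),.05)"
```

```text
time_s: 36.93
tool_pos: [0.4483, -0.0717, 0.1473]
tcp_rot: [-0.529, -0.469, 0.529, -0.469]
force: [0.5, -0.3, 0.3]
grip_width: 0.377
t 36.93 tcp [ 0.4483 -0.0717  0.1473] x [-0. -0. -1.] y [ 0.993 -0.121 -0.   ] F [ 0.5 -0.3  0.3] g 0.377 q [-0.16  0.01 -0.35  1.21 -0.    1.53]
top few 0
scene 241 circ [ 0.4487 -0.0755] r 0.0365 mean [ 0.4609 -0.0712  0.1343]
```

```bash
python3 -m jog '[[0,0,0,0.0005,0,-0.004,0],[0,0,0,0,0,-0.003,0],[0,0,0,0,0,-0.001,0],[0,0,0,0,0,0,0],[0,0,0,0,0,0,0.06],[0,0,0,0,0,0,0.06],[0,0,0,0,0,0,0.06],[0,0,0,0,0,0,0.06],[0,0,0,0,0,0.02,0.06],[0,0,0,0,0,0.04,0.06],[0,0,0,0,0,0.04,0.06]]'; python3 -m jog '[[0,0,0,0.0335,-0.0245,0,0.06],[0,0,0,0.0335,-0.0245,0,0.06],[0,0,0,0.0335,-0.0245,0,0.06],[0,0,0,0.0335,-0.0245,0,0.06],[0,0,0,0,-0.028,0,0.06],[0,0,0,0,0,0,0.06],[0,0,0,0,0,0,0.06]]';python3 -c "
from h import *;s,M=st()
flange(.12,.133,(.449,-.077),.05)
for b in V('top').blobs(.155,.168,(.38,.52,-.2,.3)): print(*b)
v=V('scene')
for b in v.blobs(.106,.118,(.54,.65,-.25,.03)): print(*b)
cv2.imwrite(f'pics/scene18.png',cv2.resize(v.p[130:270,180:400],None,fx=3.6,fy=3.6,interpolation=cv2.INTER_CUBIC))
"
```

```text
time_s: 37.95
tool_pos: [0.4473, -0.0714, 0.2387]
tcp_rot: [-0.528, -0.47, 0.53, -0.468]
force: [1.9, 0.4, 0.0]
grip_width: 0.704
time_s: 38.53
tool_pos: [0.5826, -0.1987, 0.2375]
tcp_rot: [-0.53, -0.469, 0.53, -0.467]
force: [0.3, 0.6, 0.9]
grip_width: 0.701
t 38.53 tcp [ 0.5826 -0.1987  0.2375] x [-0.002  0.001 -1.   ] y [ 0.992 -0.123 -0.002] F [0.3 0.6 0.9] g 0.701 q [-0.33  0.3   0.2   1.47  0.    1.37]
top 316 circ [ 0.4493 -0.079 ] r 0.036 mean [ 0.4475 -0.0776  0.1283]
scene 256 circ [ 0.4496 -0.0778] r 0.0378 mean [ 0.4582 -0.074   0.127 ]
[315.3 235.5] 106 [ 0.4489 -0.078   0.1621] [0.033 0.033]
[205.5 239.2] 103 [0.4478 0.2463 0.1626] [0.033 0.033]
[204.1 207.4] 100 [ 0.5831 -0.1961  0.1114] [0.035 0.034]
```

View pics/scene18.png

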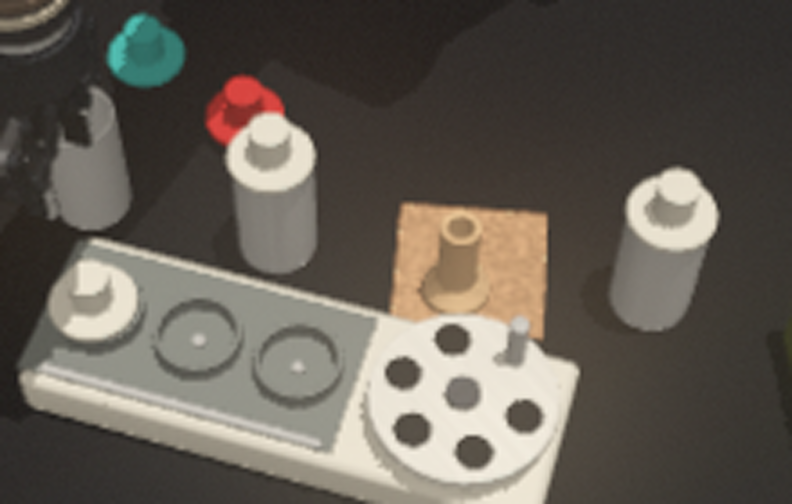

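```bash
python3 -m jog '[[0,0,0,0,-0.002,-0.03,0.06],[0,0,0,0,0,-0.04,0.06],[0,0,0,0,0,-0.04,0.06],[0,0,0,0,0,-0.028,0.06],[0,0,0,0,0,-0.012,0.06],[0,0,0,0,0,0,0.06],[0,0,0,0,0,0,0],[0,0,0,0,0,0,0],[0,0,0,0,0,0,0],[0,0,0,0,0,0,0],[0,0,0,0,0,0,0],[0,0,0,0,0,0,0]]'; python3 -c "
from h import *;s,M=st()"
```

```text
time_s: 39.73
tool_pos: [0.5826, -0.1994, 0.0923]
tcp_rot: [0.53, 0.468, -0.529, 0.469]
force: [-6.2, 2.6, 7.2]
grip_width: 0.371
t 39.73 tcp [ 0.5826 -0.1994  0.0923] x [ 0.002 -0.    -1.   ] y [ 0.993 -0.121  0.002] F [-6.2  2.6  7.2] g 0.371 q [-0.33  0.33 -0.09  1.15  0.    1.36]
```

```bash
python3 -m jog '[[0,0,0,0,0,0.01,0.0],[0,0,0,0,0,0.03,0.0],[0,0,0,0,0,0.04,0.0],[0,0,0,0,0,0.04,0.0],[0,0,0,0,0,0.03,0.0],[0,0,0,-0.0375,-0.0128,0,0],[0,0,0,-0.0375,-0.0128,0,0],[0,0,0,-0.0375,-0.0128,0,0],[0,0,0,-0.0375,-0.0128,0,0],[0,0,0,0,0,-0.03,0],[0,0,0,0,0,-0.03,0],[0,0,0,0,0,0,0]]'; python3 -c "
from h import *;s,M=st()
z=s['tool_pos'][2]-.0223
flange(z-.004,z+.02,(.432,-.2485),.05)
v=V('scene');cv2.imwrite(f'pics/scene19.png',cv2.resize(v.p[130:270,180:400],None,fx=3.6,fy=3.6,interpolation=cv2.INTER_CUBIC))
for b in v.blobs(.112,.1235,(.38,.52,-.33,-.15)): print(*b)
"
```

```text
time_s: 40.73
tool_pos: [0.4304, -0.2502, 0.1765]
tcp_rot: [-0.529, -0.47, 0.53, -0.467]
force: [-1.3, 0.1, -2.5]
grip_width: 0.369
t 40.73 tcp [ 0.4304 -0.2502  0.1765] x [-0.003  0.002 -1.   ] y [ 0.992 -0.122 -0.003] F [-1.3  0.1 -2.5] g 0.369 q [-0.53  0.08 -0.21  1.28  0.    1.17]
top 181 circ [ 0.4326 -0.2437] r 0.0349 mean [ 0.4309 -0.2314  0.1626]
scene 244 circ [ 0.4323 -0.2482] r 0.0374 mean [ 0.4428 -0.2405  0.164 ]
[201.7 167.4] 76 [ 0.4493 -0.2399  0.1175] [0.06  0.065]
```

View pics/scene19.png

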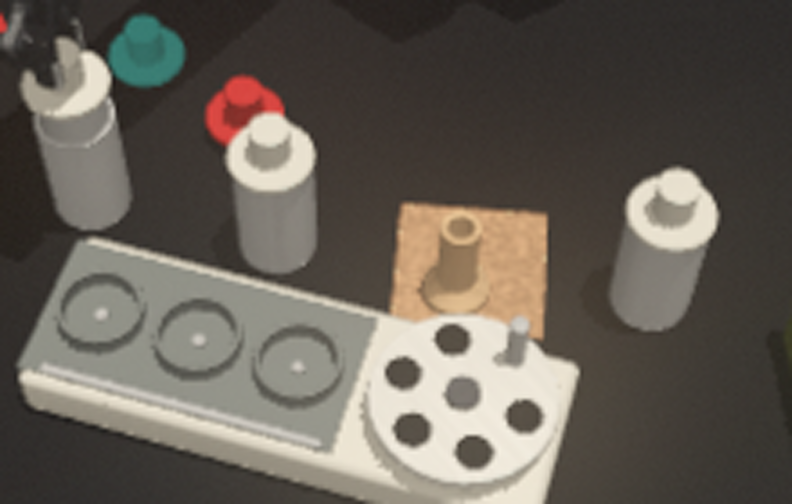

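```bash
python3 -m jog '[[0,0,0,-0.0015,0,-0.015,0],[0,0,0,0,0,-0.01,0],[0,0,0,0,0,-0.005,0],[0,0,0,0,0,0,0],[0,0,0,0,0,0,0]]'; python3 -c "
from h import *;s,M=st()
z=s['tool_pos'][2]-.0223
flange(z-.004,z+.02,(.432,-.2485),.05)"
```

```text
time_s: 41.3
tool_pos: [0.4315, -0.2507, 0.1495]
tcp_rot: [0.529, 0.469, -0.529, 0.469]
force: [-0.1, -0.4, -0.3]
grip_width: 0.374
t 41.3 tcp [ 0.4315 -0.2507  0.1495] x [ 0. -0. -1.] y [ 0.993 -0.121  0.   ] F [-0.1 -0.4 -0.3] g 0.374 q [-0.53  0.09 -0.26  1.22 -0.    1.17]
top 172 circ [ 0.4329 -0.2443] r 0.0351 mean [ 0.4314 -0.2321  0.1358]
scene 240 circ [ 0.4329 -0.2459] r 0.0382 mean [ 0.4433 -0.2408  0.1353]
```

```bash
python3 -m jog '[[0,0,0,0,-0.001,-0.004,0],[0,0,0,0,0,-0.003,0],[0,0,0,0,0,-0.001,0],[0,0,0,0,0,0,0],[0,0,0,0,0,0,0.06],[0,0,0,0,0,0,0.06],[0,0,0,0,0,0,0.06],[0,0,0,0,0,0,0.06],[0,0,0,0,0,0.02,0.06],[0,0,0,0,0,0.04,0.06],[0,0,0,0,0,0.04,0.06]]'; python3 -m jog '[[0,0,0,-0.024,-0.03,0,0.06],[0,0,0,-0.024,-0.03,0,0.06],[0,0,0,-0.024,-0.03,0,0.06],[0,0,0,-0.024,-0.03,0,0.06],[0,0,0,-0.024,-0.03,0,0.06],[0,0,0,0,0,0,0.06],[0,0,0,0,0,0,0.06]]';python3 -c "
from h import *;s,M=st()
for c in((.432,-.2485),(.449,-.077),(.447,.2475)): flange(.12,.133,c,.05)
for n in('top','scene'):
  v=V(n); print(n)
  for b in v.blobs(.155,.168,(.38,.52,-.3,.3)): print(*b)
  for b in v.blobs(.092,.105,(.38,.52,0,.2)): print(*b)
  cv2.imwrite(f'pics/{n}20.png',cv2.resize(v.p[110:290,150:450],None,fx=2.6,fy=2.6,interpolation=cv2.INTER_CUBIC))
"
```

```text
time_s: 42.32
tool_pos: [0.43, -0.2511, 0.2406]
tcp_rot: [-0.529, -0.47, 0.53, -0.467]
force: [1.5, -1.4, 0.4]
grip_width: 0.708
time_s: 42.9
tool_pos: [0.3097, -0.4031, 0.2405]
tcp_rot: [0.53, 0.468, -0.53, 0.467]
force: [0.8, 1.5, -0.3]
grip_width: 0.702
t 42.9 tcp [ 0.3097 -0.4031  0.2405] x [-0.     0.001 -1.   ] y [ 0.992 -0.125 -0.   ] F [ 0.8  1.5 -0.3] g 0.702 q [-0.92  0.1  -0.05  1.42  0.    0.78]
top 302 circ [ 0.4329 -0.2519] r 0.0358 mean [ 0.4308 -0.2493  0.128 ]
scene 247 circ [ 0.4349 -0.2505] r 0.038 mean [ 0.4413 -0.2458  0.1277]
top 311 circ [ 0.4493 -0.0787] r 0.0359 mean [ 0.4475 -0.0778  0.1282]
scene 256 circ [ 0.4501 -0.0774] r 0.0372 mean [ 0.4583 -0.0737  0.127 ]
top 297 circ [0.4477 0.2467] r 0.036 mean [0.4454 0.2446 0.1281]
scene 276 circ [0.4487 0.25  ] r 0.037 mean [0.4571 0.2478 0.1268]
top
[315.3 235.3] 102 [ 0.4494 -0.0782  0.1621] [0.033 0.032]
[205.5 239.3] 105 [0.4476 0.2463 0.1618] [0.033 0.033]
[374.4 239.2] 106 [ 0.4324 -0.2514  0.1621] [0.032 0.033]
[261.8 233. ] 58 [0.4711 0.0825 0.0982] [0.032 0.032]
scene
[198.  153.6] 90 [ 0.434  -0.2487  0.1613] [0.034 0.031]
[254.4 166.6] 97 [ 0.4519 -0.0756  0.1611] [0.035 0.033]
[368.3 182.2] 103 [0.4495 0.2492 0.1604] [0.036 0.031]
[307.6 193.3] 60 [0.4721 0.0847 0.0965] [0.033 0.031]
```

View pics/scene20.png

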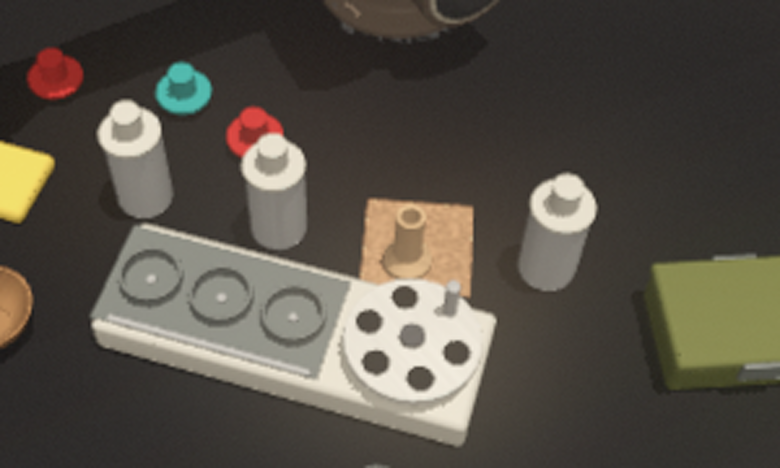

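View pics/top20.png

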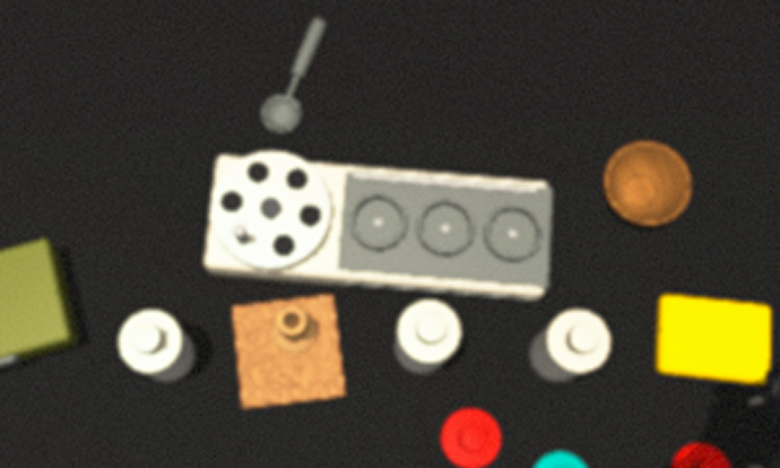

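```bash
python3 -m jog '[[0,0,0,0,0,0,0.06],[0,0,0,0,0,0,0.06],[0,0,0,0,0,0,0.06]]'; python3 -c "
from plant import arm; print(arm.finish_job())"
```

```text
time_s: 43.55
tool_pos: [0.3113, -0.4016, 0.241]
tcp_rot: [-0.529, -0.469, 0.529, -0.469]
force: [-0.4, 0.5, -0.2]
grip_width: 0.702
the job is handed in; nothing more can be done
None
```

The job is finished and handed in at about 43.6 s; `finish_job` reports no verdict.

**What I did:** I moved the three caps from the tumblers into the three seats and pushed the handle down onto the spigot until I felt contact. I then turned the wheel clockwise about 390° until it came up hard against its stop, with roughly 24 N building up. After that I pulled the handle off, stood it on the cork mat, and put every cap back on a tumbler.

**Last checks:**
- **Caps:** all three knob tops read 160–163 mm in both cameras, against the 162 mm expected for a cap sitting flat. Each is within a few mm of its tumbler's axis.
- **Tumblers and bystanders:** the tumblers stand upright. The lunchbox, ice pack, bowl and spoon look untouched, though I judged that by eye and did not measure it.
- **Handle:** something knocked it about 3 cm aside while the arm was elsewhere. It still stands upright about 27 mm from the mat's centre, inside the 60 mm allowed, so I left it there.
- **Wheel:** the spigot stayed at the end of the turn. I judged that from the images and the contact force, because the joint angle cannot be read directly.
- **Camera agreement:** the two cameras disagreed by about 1–3 mm throughout. No check failed.

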